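# Take a sprayed swing arm off the free paint turntable and pin it into its bracket

## Robot

A 6-joint arm with a two-finger parallel gripper is mounted at the origin on a cart in front of the work surface, level with it; the furniture and walls round the work are solid. World frame = base frame: x ahead of the robot, y to its left, z up, the work surface at z = 0. Lengths are in m, angles in rad, forces in N, time in s.
With the tool pointing down it reaches from about 0.35 to 0.975 m from the base axis. Payload 17.4 kg.
Tool frame: the origin (TCP) lies on the mounting face of the last link; the fingertips stand 173 mm ahead of it and the grasp point (between the pads) lies 155 mm ahead of it; z points along the fingers, y is the direction in which the jaws open and shut (so a half turn about z gives the same grasp; the last joint's range is limited). The gripper opens to 85 mm and grips with 20 to 120 N. Pads are 22 mm wide; open, the fingers measure 114 mm over their backs; the gripper's body (76 mm by 85 mm) begins 54 mm behind the grasp point. The pads swing forward as they close: fully open they stand 13 mm farther back than shut.
Start: joints at [-1.288, 0.116, 1.442, -0, 1.584, -0.038], TCP at [0.213, -0.641, 0.405] pointing down, gripper open.
Joint ranges: [-2.83, 2.83], [-0.83, 2.19], [0.07, 2.5], [-1.14, 4.28], [0.01, 3], [-2.97, 2.97]. Speed limits (rad/s): [1.89, 1.89, 2.22, 3.14, 3.14, 3.14].

## Interface

Orientations are given as a 3x3 rotation matrix whose columns are the frame's x, y, z axes.
In Python, from plant import state, snapshot, finish_job gives the robot as it stands.
- The arm moves only by the tool apply_moves, never from a script. Its arguments are lists of equal length, an entry for each row: "delta_pos": the shift along the tool's x, y, z in cm, a list of three; "turn": the turn about the tool's z in rad. A call has 1 to 8 rows; each row shifts and turns the commanded pose from where the row before left it, along the tool's axes as they then stand; what a row does not reach is not made up. A row lasts 1/12 s, in which the tool goes at most 41.7 mm and 7.16 degrees, less where a joint would pass 70% of its speed; a pose out of reach is approached as far as the arm can. A call with a gripper value outside its range is refused whole. "grip" is the finger opening in cm, from 0 to 8.54, set as the call begins (left out, the last holds). The fingers move at their own pace and stop on an object; the grip force is fixed at half the most. Time passes only in rows, so rows that do not move let the fingers close. It gives the time, the measured TCP pose, the force and the opening at its end, in the units of the state.
- state(): the state, without advancing time (a new reading comes with each control period).
- snapshot(name): name is "scene" or "top"; returns a dict with "image" (400x640x3 uint8, red, green, blue), "fx", "fy", "cx", "cy" (pixels), "extrinsics" (4x4, takes a point from world to camera coordinates). Camera axes: x right, y down, z forward; pixel columns grow to the right and rows downward; lengths in m; the calibration is good to about 2 mm. A picture is of the moment at which its call begins. There is no depth.
- finish_job(): hands the job in, once; it reports no verdict.
The state is a dict: "time": time; "joint_pos": joint angles; "joint_vel": joint speeds; "tau": joint torques, N m; "eef_pos": TCP position; "tcp_rot": TCP orientation; "contact_force": force on the tool from outside, world axes, zero at the start; "moment": the same for the moment, N m; "gripper_width": finger opening in m.
Only numpy, scipy, OpenCV 4.12 (cv2) and the standard library are available. Lean on these libraries where they do the work, as an engineer would, in place of code of your own. Each camera call takes 0.05 s, during which the arm holds its last target.

## Task

The sprayed camera swing arm is dry: lift it off the freely spinning paint turntable without setting the turntable whirling or touching the doll-house chair on it, whose paint is still wet. Slide the arm's round eye fully home between the two ears of the black bracket in the vice, then take the knobbed pin from the wooden block and thread it down through both ears and the eye until its knob sits on the upper ear. Let go of everything, and leave the paint pot and the nozzle tin standing where they are.

Things in the scene. Friction and masses are not known exactly. Their poses are not given: they have to be found in the camera images.
- turntable_axis (a point): centre of the top face of the paint turntable's round wooden platter (230 mm across; this face is 34 mm above the board), spinning freely on a low steel foot. On it two white saddles, 34 mm to each side of the middle of the arm's bar, carry the arm: each 10 mm long, 12 mm high under the bar, with a lip 4 mm higher on each side, 21 mm apart. The chair stands on the other half.
- platter (a joint): turn of the platter about its upright axis, rad, counter-clockwise from above; 0 at the start, no end stops, almost no friction
- swing_mid (a point): middle of the grey swing arm's bar, half-way up; grasp point. Flat bar 18 mm wide, 10 mm thick, lying in the saddles, underside 12 mm above the platter; this point is some 44 mm off the axis. Own +x runs along the bar to the round eye, z up; at the -x end is a camera plate 28 x 32 mm, centre 58 mm from this point, with a stud up to 17 mm above it. 40 to 70 g, balances some 10 mm towards the plate.
- swing_eye (a point): centre of the upright 10.5 mm hole in the swing arm's round eye (28 mm across, 10 mm thick), half-way up, 55 mm from swing_mid; axes as swing_mid
- bracket_hole (a point): centre of the hole at the top of the upper ear of the black bracket clamped in the blue vice (fixed). Own +x: the way the eye slides in (mouth towards the robot), z up. Below this point: upper ear 8 mm thick, 15 mm radius about the hole; gap 13.5 mm; lower ear 8 mm. 10.5 mm holes in line through both. The back of the gap is hollowed: an eye pushed against it centres within 1 mm of the holes.
- bracket_ledge (a point): top face of the bracket's ledge, on its centre line, 55 mm in front of the hole (own -x) and 21.5 mm below bracket_hole. The lower ear runs on forward as this straight level ledge, 12 mm wide, 8 mm thick, to 87 mm in front of the hole; the arm can be set down on it ahead of the upper ear and slid in. Free space beside and below it. A row of boxes 225 mm high stands behind the work from x = 0.63 m.
- pin_knob (a point): centre of the knurled knob (16 mm across, 26 mm high) of the steel pin; grasp point; z up along the pin. The shank below is 8 mm across, 36 mm long, its last 6 mm tapering to 4 mm. The pin stands upright in the middle hole of a wooden block (70 x 44 x 38 mm), the knob's underside on the block's top. With the pin home this point is 13 mm above bracket_hole.
- chair_mid (a point): middle of the wooden doll-house chair (36 x 36 mm, 50 mm high) standing on the platter, about 65 mm from its axis on the side away from the swing arm; its paint is wet
- pot: bystander: paint pot with a white lid, 36 mm across, 42 mm high, on the board between the turntable and the vice, nearer the robot; origin at the centre of its underside
- tin: bystander: round grey nozzle tin, 43 mm across, 21 mm high, on the board in front of the vice; origin at the centre of its underside
There are look-alikes about, which are no part of the job. What is shaped like the part that bears chair_mid but purple or yellow is not meant.

How it is judged:
On the way, in this order (a step that is already met when the one before it is completed fails the run):
1. the swing arm is lifted clear of the turntable (height (world z) of swing_mid above 0.075 m and contact force between swing and turntable below 0.05 N), for 0.2 s.
2. the arm's eye is home between the bracket's ears, its hole in line with theirs (horizontal distance between swing_eye and bracket_hole below 0.004 m and z of swing_eye in the frame of bracket_hole between -0.02 and -0.01 m), for 0.2 s.
At the end, for the whole second after the job is handed in: the eye's hole is within 4 mm of the bracket's hole and between its ears, the arm lies level; the pin stands upright (within 7 degrees) in the holes with its knob on the upper ear (within 3 mm); arm and pin are at rest and released; the chair stands upright on the turntable (all of step 2 and horizontal distance between pin_knob and bracket_hole below 0.004 m and z of pin_knob in the frame of bracket_hole between 0.01 and 0.016 m and angle between pin_knob's own z axis and vertical below 0.12 rad and angle between each of swing_mid, chair_mid's own z axis and vertical below 0.15 rad and linear speed of each of swing, pin below 0.02 m/s); the robot touches nothing.
It fails at once if the turntable is set whirling (faster than half a turn a second) (velocity of joint platter above 3 rad/s or velocity of joint platter below -3 rad/s).
It fails at once if the robot or the swing arm touches the wet chair (contact force between any of the fingers, the arm, swing and chair above 0.3 N).
It fails at once if the chair is tipped over or leaves the turntable (angle between chair_mid's own z axis and vertical above 0.5 rad or horizontal distance between chair_mid and turntable_axis above 0.115 m).
It fails at once if the paint pot or the nozzle tin is knocked away or over (distance of any of pot, tin from where it was at the start of the episode above 0.02 m or angle between any of pot, tin's own z axis and vertical above 0.4 rad).
It also fails if it takes over 54 s, if anything falls off the work surface, if the arm or the gripper's body presses on something with over 40 N, if the wrist force passes 120 N, or if a joint passes its speed limit or range.

## Working session

There is one attempt and no reset: what is moved stays moved. The work goes in short steps, Python scripts to look and compute and a tool call to move; the robot and the scene stay as the last step left them, time stands still between calls to the robot, and variables do not carry over. Pictures are saved under pics/ and viewed, and the job is handed in when it is done.

Besides the shell and the picture viewer there is one more tool, called after "Request:" as name([rows], argument=value, ...), one row to a line, values as JSON. apply_moves: Moves the arm, as the interface text tells. Its arguments: {"type":"object","properties":{"delta_pos":{"type":"array","items":{"type":"array","items":{"type":"number"}}},"turn":{"type":"array","items":{"type":"number"}},"grip":{"type":"number"}},"required":["delta_pos","turn"]}

```bash
mkdir -p pics; ls; cat > h.py <<'E'
import numpy as np, cv2, pickle
from plant import state, snapshot, finish_job
def snap(n,tag):
    s=snapshot(n); pickle.dump(s,open(f'pics/{tag}.pkl','wb'))
    cv2.imwrite(f'pics/{tag}.png',cv2.cvtColor(np.asarray(s['image']),cv2.COLOR_RGB2BGR)); return s
def load(tag): return pickle.load(open(f'pics/{tag}.pkl','rb'))
def ray(s,u,v):
    E=np.array(s['extrinsics']);R=E[:3,:3];t=E[:3,3]
    return -R.T@t, R.T@np.array([(u-s['cx'])/s['fx'],(v-s['cy'])/s['fy'],1.])
def onz(s,u,v,z):
    c,d=ray(s,u,v); return c+d*(z-c[2])/d[2]
def proj(s,p):
    E=np.array(s['extrinsics']);q=E[:3,:3]@np.asarray(p)+E[:3,3]
    return np.array([s['fx']*q[0]/q[2]+s['cx'],s['fy']*q[1]/q[2]+s['cy']])
def crop(tag,x0,y0,x1,y1,k,out):
    im=cv2.imread(f'pics/{tag}.png')[y0:y1,x0:x1]
    cv2.imwrite(f'pics/{out}.png',cv2.resize(im,None,fx=k,fy=k,interpolation=cv2.INTER_CUBIC))
E
python3 - <<'E'
from h import *
for n in('scene','top'):
    s=snap(n,n+'0'); print(n,s['fx'],s['cx'],s['cy'],ray(s,320,200))
st=state();print(st)
E
```

```text
pics
scene 457.4444711758217 324.40426687135187 206.426033598714 (array([-0.49942842,  0.67739494,  0.73156169]), array([ 0.71698357, -0.52636618, -0.45734369]))
top 387.90133590319704 323.7444999820945 197.26295695121138 (array([ 0.33921586, -0.00857083,  1.10725505]), array([ 0.08326012,  0.00555172, -0.99658412]))
{'time': 0.1, 'joint_pos': array([-1.28779295e+00,  1.16464217e-01,  1.44218981e+00, -5.14290691e-05,
        1.58404132e+00, -3.77803754e-02]), 'joint_vel': array([ 1.55423764e-04,  2.23880262e-04, -6.59904233e-04, -8.55597388e-04,
       -8.80174220e-04, -5.63762237e-05]), 'tau': array([ 3.55644457e-03, -7.33663201e+01, -6.33790183e+01,  1.06828365e-04,
        5.13191582e-03,  3.51721894e-05]), 'eef_pos': array([ 0.21283677, -0.64058093,  0.40402361]), 'tcp_rot': array([[ 9.48988788e-01,  3.15309615e-01, -3.57294943e-04],
       [ 3.15309817e-01, -9.48988213e-01,  1.04446619e-03],
       [-9.73845739e-06, -1.10384531e-03, -9.99999391e-01]]), 'contact_force': array([0.59569821, 0.30939855, 0.13072085]), 'moment': array([ 0.01537906, -0.05499091,  0.00192669]), 'gripper_width': 0.08579414625230801}
```

View pics/scene0.png

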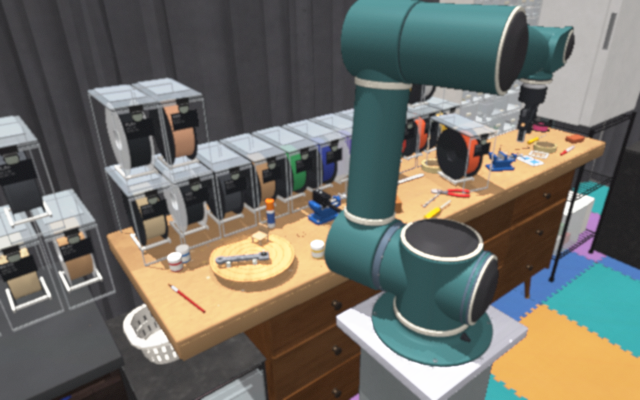

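View pics/top0.png

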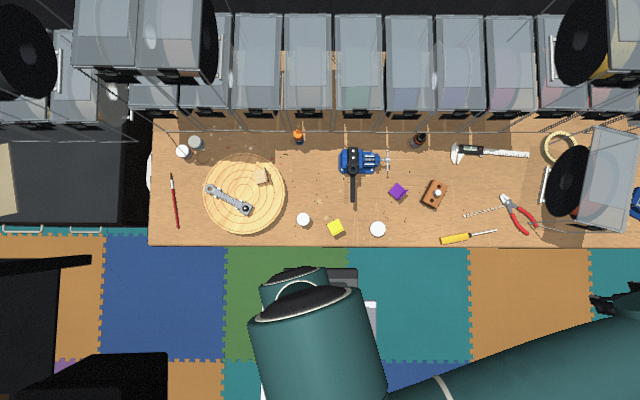

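The scene view shows the turntable at about (252,260), the pot at (317,248) and the vice at (325,205). In the top view the turntable is at (244,197), the vice at (360,162), the pin block at (433,194), the pot at (303,219) and the tin at (377,229).

```bash
python3 - <<'E'
from h import *
crop('top0',195,145,295,245,6,'c1')
crop('top0',330,140,460,220,6,'c2')
crop('scene0',195,180,355,300,5,'c3')
E
```

```text
(no output)
```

View pics/c1.png

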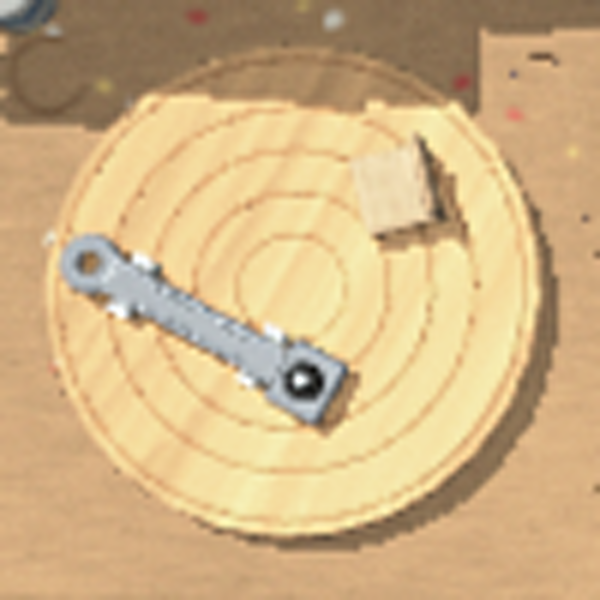

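View pics/c2.png

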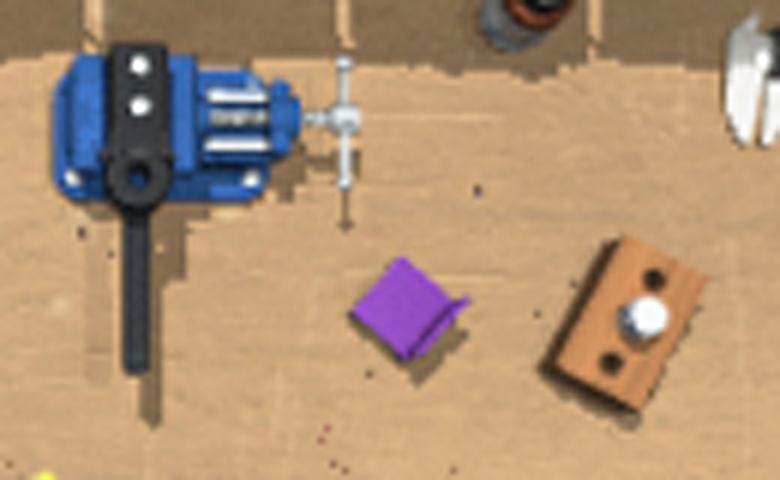

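View pics/c3.png

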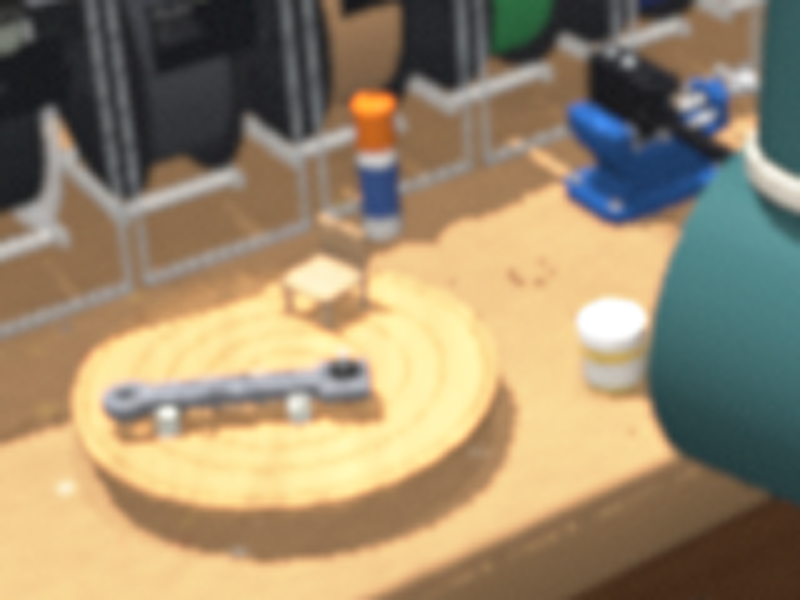

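The crops show the grey swing arm with its eye at c1 (88,264) and its stud at (304,380), so the bar points left and up. The bracket hole is at c2 (139,177), the ledge tip at (136,370) and the pin knob at (645,318).

```bash
cat > meas.py <<'E'
from h import *
def up(s,x0,y0,x1,y1,k=8):
    im=np.asarray(s['image'])[y0:y1,x0:x1]
    return cv2.resize(im,None,fx=k,fy=k,interpolation=cv2.INTER_CUBIC)
def back(x,y,x0,y0,k=8): return (x+.5)/k-.5+x0,(y+.5)/k-.5+y0
def blobs(m,x0,y0,k=8,amin=100):
    n,l,st,c=cv2.connectedComponentsWithStats(m.astype(np.uint8))
    return [(st[i,4]/k/k,back(*c[i],x0,y0,k),l==i) for i in range(1,n) if st[i,4]>amin]
E
python3 - <<'E'
from meas import *
s=load('top0')
# swing arm
x0,y0=198,175;a=up(s,x0,y0,258,220);hsv=cv2.cvtColor(a,cv2.COLOR_RGB2HSV)
m=(hsv[...,1]<70)&(hsv[...,2]<215)
b=max(blobs(m,x0,y0),key=lambda q:q[0]);print('swing',b[0],b[1])
cv2.imwrite('pics/m1.png',np.hstack([a[...,::-1],np.repeat((b[2]*255).astype(np.uint8)[...,None],3,2)])[::1,::1])
# enclosed hole
f=cv2.bitwise_not((b[2]*255).astype(np.uint8))
for h in blobs(f>0,x0,y0,amin=30): print('hole',h[0],h[1],onz(s,*h[1],.0535))
# platter: by yellowish
# vice/bracket
x0,y0=340,140;a=up(s,x0,y0,370,206);g=a.max(2)
m=g<75
cv2.imwrite('pics/m2.png',np.hstack([a[...,::-1],np.repeat((m*255).astype(np.uint8)[...,None],3,2)]))
# pin
x0,y0=415,175;a=up(s,x0,y0,455,212);hsv=cv2.cvtColor(a,cv2.COLOR_RGB2HSV)
m=(hsv[...,1]<70)
for h in blobs(m,x0,y0): print('pin',h[0],h[1],onz(s,*h[1],.064))
cv2.imwrite('pics/m3.png',np.hstack([a[...,::-1],np.repeat((m*255).astype(np.uint8)[...,None],3,2)]))
E
```

```text
swing 420.859375 (np.float64(229.4579891405235), np.float64(199.323127436421))
hole 2263.875 (np.float64(227.18738611893323), np.float64(196.5881456711391)) [0.43530716 0.25026207 0.0535    ]
hole 6.453125 (np.float64(209.48532082324456), np.float64(188.26044188861985)) [0.45788922 0.29915046 0.0535    ]
hole 3.84375 (np.float64(212.9380081300813), np.float64(189.6153455284553)) [0.45421786 0.2896242  0.0535    ]
hole 0.78125 (np.float64(231.03), np.float64(198.1175)) [0.43117673 0.23969221 0.0535    ]
hole 1.75 (np.float64(244.47767857142856), np.float64(207.83370535714286)) [0.40484822 0.20247886 0.0535    ]
hole 1.234375 (np.float64(245.9375), np.float64(212.34572784810126)) [0.39259588 0.19823456 0.0535    ]
pin 46.3125 (np.float64(436.8101383265857), np.float64(192.55680668016194)) [ 0.44818788 -0.31884894  0.064     ]
```

```bash
python3 - <<'E'
import cv2,numpy as np
ims=[cv2.imread(f'pics/m{i}.png') for i in (1,2,3)]
ims=[cv2.resize(i,None,fx=.8,fy=.8) for i in ims]
H=max(ims[0].shape[0]+ims[2].shape[0],ims[1].shape[0]);
print([i.shape for i in ims])
c=np.zeros((600,800,3),np.uint8);c[:288,:768]=ims[0]
c[300:300+ims[2].shape[0],:ims[2].shape[1]]=ims[2]
cv2.imwrite('pics/mm.png',c);cv2.imwrite('pics/m2b.png',ims[1])
E
```

```text
[(288, 768, 3), (422, 384, 3), (237, 512, 3)]
```

View pics/mm.png

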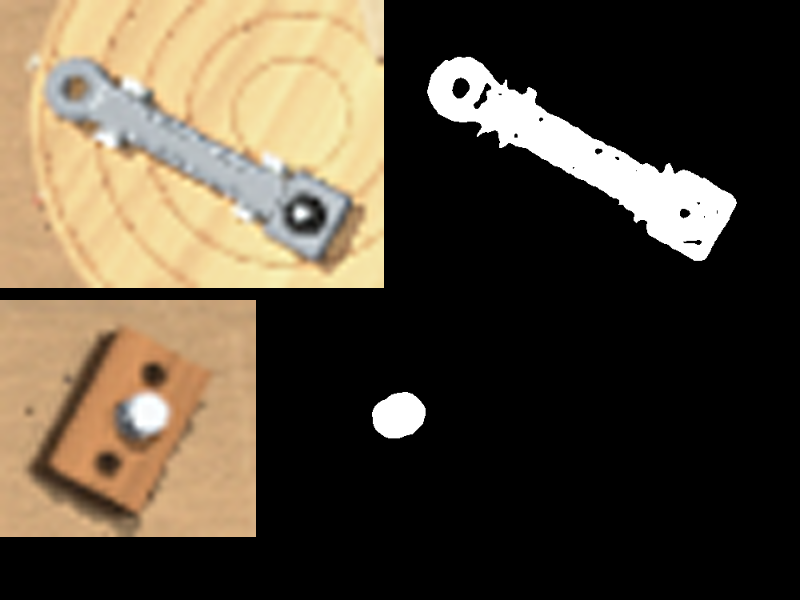

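View pics/m2b.png

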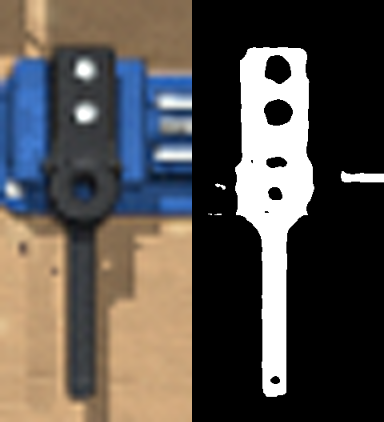

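```bash
python3 - <<'E'
from meas import *
s=load('top0')
x0,y0=198,175;a=up(s,x0,y0,258,220);hsv=cv2.cvtColor(a,cv2.COLOR_RGB2HSV)
m=(hsv[...,1]<70)&(hsv[...,2]<215)
b=max(blobs(m,x0,y0),key=lambda q:q[0])[2]
ys,xs=np.nonzero(b); P=np.array([onz(s,*back(x,y,x0,y0),.056)[:2] for x,y in zip(xs[::7],ys[::7])])
# eye circle: extreme end ; use projections
c=P.mean(0);u=np.linalg.svd(P-c,full_matrices=False)[2][0]; u*=np.sign(u[1])
n=np.array([-u[1],u[0]]);
for _ in range(2):
    t=(P-c)@u; w=(P-c)@n
    tt=np.arange(-60,60,4.)/1000; mid=[(w[abs(t-q)<.002].max()+w[abs(t-q)<.002].min())/2 if (abs(t-q)<.002).any() else np.nan for q in tt]
    print(np.degrees(np.arctan2(u[1],u[0])),t.min(),t.max()); print(np.round(np.array(mid)*1e3,1))
    ok=np.isfinite(mid);k=np.polyfit(tt[ok],np.array(mid)[ok],1);u=u+n*k[0];c=c+n*k[1];u/=np.linalg.norm(u);n=np.array([-u[1],u[0]])
t=(P-c)@u
mid=c+u*((t.max()-69/1e3)+(t.min()+72/1e3))/2
print('ends',t.max()-t.min(),'mid',mid,'eye',mid+.055*u,'yaw',np.degrees(np.arctan2(u[1],u[0])))
# bracket
x0,y0=340,140;a=up(s,x0,y0,370,206);m=a.max(2)<75
b=max(blobs(m,x0,y0),key=lambda q:q[0])[2];
for y in range(0,b.shape[0],24):
    r=np.nonzero(b[y])[0]
    if len(r): print('row',round(back(0,y,x0,y0)[1],1),[round(back(v,0,x0,y0)[0],2) for v in (r.min(),r.max(),(r.min()+r.max())/2)])
ys=np.nonzero(b[:,int(b.shape[1]/2.2)])[0];print('tip row',back(0,ys.max(),x0,y0)[1])
ys,xs=np.nonzero(b);print('tip',back(0,ys.max(),x0,y0)[1])
g=a.max(2);sub=g[30*8:42*8,8*8:18*8]
f=(~b)
for h in blobs(f,x0,y0,amin=20):print('h',h[0],h[1])
E
```

```text
61.762023412507595 -0.06502562971126064 0.07578375200902648
[ 0.1  0.2  0.1 -0.1  0.1  0.1 -0.2 -0.2  0.9  0.4  1.   0.1 -0.2 -0.5
  0.3  0.2  0.2 -0.  -0.   0.1 -0.  -0.2  0.1 -1.9 -0.7 -0.7  0.8  0.6
 -0.1  0.2]
61.600218730131054 -0.06501738812798587 0.075787977350758
[-0.  -0.  -0.1 -0.3 -0.   0.  -0.4 -0.3  0.8  0.3  1.   0.1 -0.2 -0.1
  0.1  0.1  0.2 -0.  -0.   0.1  0.  -0.1  0.3 -1.5 -0.6 -0.6  1.5  0.7
 -0.   0.4]
ends 0.140807017720385 mid [0.4309066  0.24940068] eye [0.45701402 0.29780938] yaw 61.66146233124841
row 148.6 [np.float64(347.56), np.float64(357.44), np.float64(352.5)]
row 151.6 [np.float64(347.06), np.float64(357.44), np.float64(352.25)]
row 154.6 [np.float64(347.19), np.float64(357.69), np.float64(352.44)]
row 157.6 [np.float64(347.19), np.float64(357.56), np.float64(352.38)]
row 160.6 [np.float64(347.31), np.float64(357.56), np.float64(352.44)]
row 163.6 [np.float64(347.44), np.float64(357.44), np.float64(352.44)]
row 166.6 [np.float64(346.44), np.float64(358.31), np.float64(352.38)]
row 169.6 [np.float64(346.44), np.float64(358.31), np.float64(352.38)]
row 17
[... 484 characters left out ...]
.38)]
row 193.6 [np.float64(350.56), np.float64(354.19), np.float64(352.38)]
row 196.6 [np.float64(350.44), np.float64(354.19), np.float64(352.31)]
row 199.6 [np.float64(350.56), np.float64(354.19), np.float64(352.38)]
tip row 201.1875
tip 201.4375
h 1583.53125 (np.float64(355.03717092929173), np.float64(173.65033030410672))
h 13.96875 (np.float64(352.9065995525727), np.float64(150.34717561521254))
h 14.328125 (np.float64(352.9642175572519), np.float64(157.0890812431843))
h 4.40625 (np.float64(352.68971631205676), np.float64(164.8834219858156))
h 3.640625 (np.float64(352.51260729613733), np.float64(169.7915772532189))
h 1.40625 (np.float64(352.53055555555557), np.float64(198.90833333333333))
```

```bash
cat > go.py <<'E'
from h import *
import sys
def yaw(st): return np.arctan2(st['tcp_rot'][1,0],st['tcp_rot'][0,0])
def go(*way):
    "way: list of (x,y,z) TCP; prints delta in tool cm"
    st=state();p=np.array(st['eef_pos']);R=np.array(st['tcp_rot']);
    print('t',round(st['time'],2),'p',p.round(4),'yaw',round(np.degrees(yaw(st)),2),'w',round(st['gripper_width'],4),'F',np.round(st['contact_force'],1),'j',np.round(st['joint_pos'],2))
    for w in way:
        d=R.T@(np.array(w)-p)*100; print('->',w,'cm',d.round(2),'rows>=',np.ceil(np.linalg.norm(d)/4.17)); p=np.array(w)
E
python3 -c "
from go import *
go((.42,-.25,.40),(.431,.2494,.40))"
```

```text
t 0.1 p [ 0.2128 -0.6406  0.404 ] yaw 18.38 w 0.0858 F [0.6 0.3 0.1] j [-1.29  0.12  1.44 -0.    1.58 -0.04]
-> (0.42, -0.25, 0.4) cm [ 31.97 -30.53   0.44] rows>= 11.0
-> (0.431, 0.2494, 0.4) cm [ 16.79 -47.05   0.05] rows>= 12.0
```

Request:
apply_moves([
  [1.0, -1.0, 0],
  [2.6, -2.5, 0],
  [2.8, -2.7, 0],
  [2.8, -2.7, 0],
  [2.8, -2.7, 0],
  [2.8, -2.7, 0],
  [2.8, -2.7, 0],
  [2.8, -2.7, 0],
], turn=[0, 0, 0, 0, 0, 0, 0, 0], grip=3.0)

```text
time: 0.77
eef_pos: [0.3447, -0.387, 0.4045]
tcp_rot: [[0.949, 0.315, 0.0], [0.315, -0.949, 0.0], [0.0, -0.0, -1.0]]
contact_force: [1.2, -0.2, -0.5]
gripper_width: 0.0299
```

Request:
apply_moves([
  [2.8, -2.7, 0],
  [2.8, -2.7, 0],
  [2.8, -2.7, 0],
  [2.6, -2.5, 0],
  [1.4, -3.6, 0],
  [1.4, -3.9, 0],
  [1.4, -3.9, 0],
  [1.4, -3.9, 0],
], turn=[0, 0, 0, 0, 0, 0, 0, 0])

```text
time: 1.43
eef_pos: [0.4193, -0.089, 0.4044]
tcp_rot: [[0.949, 0.315, 0.0], [0.315, -0.949, 0.0], [0.0, -0.0, -1.0]]
contact_force: [-0.3, 0.3, -0.2]
gripper_width: 0.03
```

```bash
python3 -c "
from go import *
go((.431,.2494,.40))"
```

```text
t 1.43 p [ 0.4193 -0.089   0.4044] yaw 18.36 w 0.03 F [-0.3  0.3 -0.2] j [-0.27 -0.44  1.93  0.    1.65  0.98]
-> (0.431, 0.2494, 0.4) cm [ 11.77 -31.75   0.45] rows>= 9.0
```

Request:
apply_moves([
  [1.4, -3.9, 0],
  [1.4, -3.9, 0],
  [1.4, -3.9, 0],
  [1.4, -3.9, 0],
  [1.4, -3.9, 0],
  [1.4, -3.9, 0],
  [0, 0, 0],
  [0, 0, 0],
], turn=[0, 0, 0, 0, -0.1, -0.11, -0.11, -0.11])

```text
time: 2.1
eef_pos: [0.4209, 0.1598, 0.4042]
tcp_rot: [[0.724, 0.69, -0.001], [0.69, -0.724, -0.0], [-0.001, -0.001, -1.0]]
contact_force: [-0.6, 0.1, -0.6]
gripper_width: 0.03
```

Request:
apply_moves([
  [0, 0, 0],
  [0, 0, 0],
  [0, 0, 0],
  [0, 0, 0],
], turn=[-0.11, -0.11, -0.11, 0])

```text
time: 2.43
eef_pos: [0.4214, 0.1575, 0.4044]
tcp_rot: [[0.465, 0.885, -0.0], [0.885, -0.465, -0.0], [-0.0, -0.0, -1.0]]
contact_force: [0.5, 0.0, -0.3]
gripper_width: 0.0296
```

```bash
python3 -c "
from go import *
go((.431,.2494,.40))
snap('scene','scene1');snap('top','top1')
crop('scene1',280,170,360,230,10,'c4')
crop('top1',195,145,295,245,6,'c5')"
```

```text
t 2.43 p [0.4214 0.1575 0.4044] yaw 62.26 w 0.0296 F [ 0.5  0.  -0.3] j [ 0.3  -0.39  1.9   0.    1.63  0.79]
-> (0.431, 0.2494, 0.4) cm [ 8.58 -3.43  0.44] rows>= 3.0
```

View pics/scene1.png

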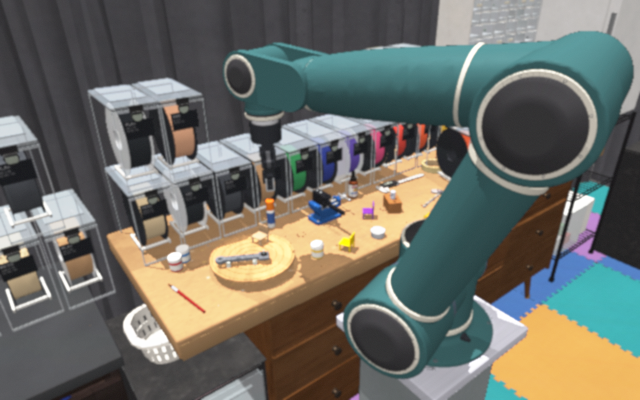

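View pics/c4.png

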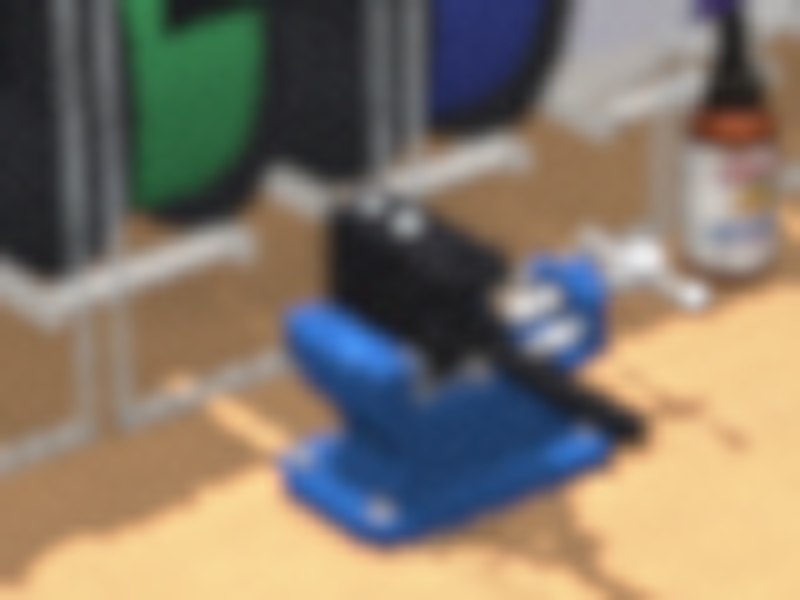

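View pics/c5.png

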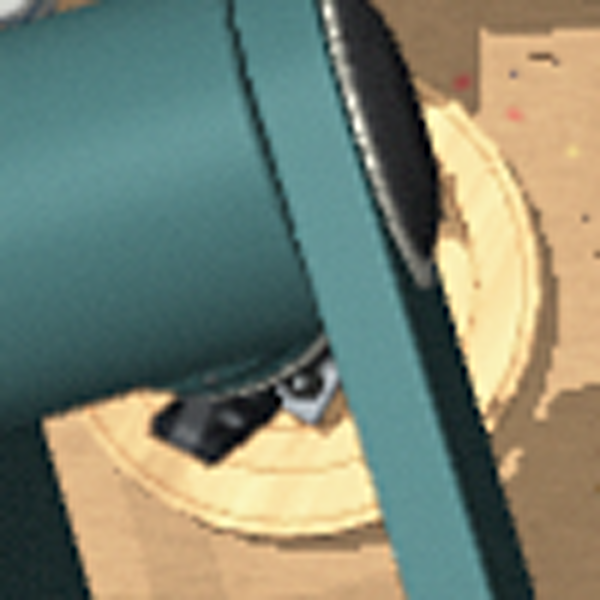

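```bash
python3 - <<'E'
from meas import *
a=load('top0');b=load('scene1')
def tri(p,q):
    c1,d1=ray(a,*p);c2,d2=ray(b,*q);d1/=np.linalg.norm(d1);d2/=np.linalg.norm(d2)
    A=np.stack([d1,-d2],1);t=np.linalg.lstsq(A,c2-c1,rcond=None)[0]
    x,y=c1+t[0]*d1,c2+t[1]*d2; return ((x+y)/2).round(4),np.linalg.norm(x-y).round(4)
x0,y0=310,184;im=up(b,x0,y0,330,200);m=im.min(2)>150
for h in blobs(m,x0,y0):print('bolt scene',h[0],h[1])
x0,y0=346,145;im=up(a,x0,y0,360,162);m=im.min(2)>150
for h in blobs(m,x0,y0):print('bolt top',h[0],h[1])
print(tri((352.96,157.09),(320.2,191.7)),tri((352.9,150.35),(316.7,189.8)))
print(tri((352.4,201.6),(344,211.8)))
# pin check
x0,y0=375,185;im=up(b,x0,y0,410,220);cv2.imwrite('pics/c6.png',im[...,::-1])
for z in(.07,.08,.09,.1,.11):
    H=onz(a,352.65,169.4,z);T=onz(a,352.4,201.6,z-.0215);print(z,H,'tip dist',H[0]-T[0],'yaw',np.degrees((H-T)[1]/(H-T)[0]),'ear w',onz(a,346.2,169,z)[1]-onz(a,358.5,169,z)[1],'bolts',onz(a,352.96,157.09,z)[0])
E
```

```text
bolt scene 25.15625 (np.float64(324.3766304347826), np.float64(186.29208074534162))
bolt top 6.203125 (np.float64(352.75425062972295), np.float64(150.38113979848868))
bolt top 6.65625 (np.float64(352.84037558685446), np.float64(157.2417840375587))
(array([ 0.5387, -0.0881,  0.0975]), np.float64(0.0032)) (array([ 0.5568, -0.0879,  0.0973]), np.float64(0.0034))
(array([ 0.4222, -0.0885,  0.0754]), np.float64(0.0021))
0.07 [ 0.50933214 -0.09059946  0.07      ] tip dist 0.08561197229059381 yaw 0.5561545869828854 ear w 0.03326757421454542 bolts 0.5430716301438455
0.08 [ 0.50769207 -0.08980864  0.08      ] tip dist 0.08477005794975984 yaw 0.5672274192401827 ear w 0.03294684717398179 bolts 0.5411062912617036
0.09 [ 0.50605201 -0.08901781  0.09      ] tip dist 0.08392814360892581 yaw 0.5785224028729357 ear w 0.03262612013341816 bolts 0.5391409523795616
0.1 [ 0.50441195 -0.08822699  0.1       ] tip dist 0.0830862292680919 yaw 0.5900462910734863 ear w 0.03230539309285453 bolts 0.5371756134974197
0.11 [ 0.50277189 -0.08743616  0.11      ] tip dist 0.08224431492725803 yaw 0.6018061135570658 ear w 0.03198466605229089 bolts 0.5352102746152778
```

View pics/c6.png

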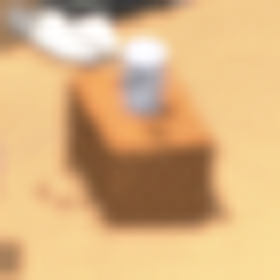

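Request:
apply_moves([
  [2.1, -0.9, 0],
  [2.2, -0.9, 0],
  [2.1, -0.8, 2.0],
  [2.1, -0.8, 3],
  [0, 0, 3.4],
  [0, 0, 3],
  [0, 0, 0],
  [0, 0, 0],
], turn=[0.01, 0, 0, 0, 0, 0, 0, 0])

```text
time: 3.2
eef_pos: [0.4324, 0.2481, 0.2903]
tcp_rot: [[0.482, 0.876, -0.002], [0.876, -0.482, -0.001], [-0.002, -0.001, -1.0]]
contact_force: [0.7, 0.2, 1.4]
gripper_width: 0.03
```

```bash
python3 -c "
from go import *
go((.431,.2494,.21))
snap('scene','scene2')
crop('scene2',195,180,355,300,5,'c7')"
```

```text
t 3.2 p [0.4324 0.2481 0.2903] yaw 61.21 w 0.03 F [0.7 0.2 1.4] j [ 0.47 -0.22  1.95 -0.    1.41  0.97]
-> (0.431, 0.2494, 0.21) cm [ 0.06 -0.17  8.03] rows>= 2.0
```

View pics/c7.png

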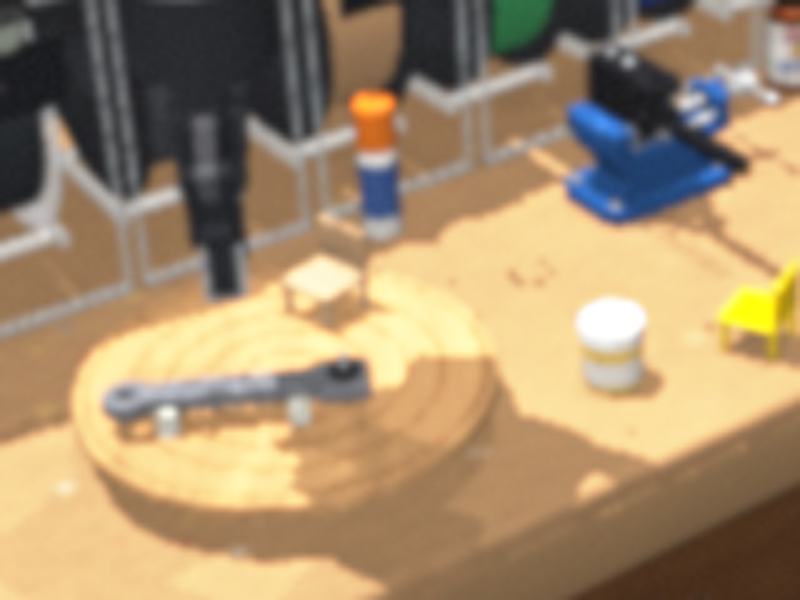

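Request:
apply_moves([
  [0.1, -0.2, 1.5],
  [0, 0, 2.5],
  [0, 0, 2.0],
  [0, 0, 1.2],
  [0, 0, 0.6],
  [0, 0, 0],
  [0, 0, 0],
], turn=[-0.01, 0, 0, 0, 0, 0, 0])

```text
time: 3.83
eef_pos: [0.4318, 0.2502, 0.2142]
tcp_rot: [[0.471, 0.882, 0.001], [0.882, -0.471, 0.001], [0.001, 0.001, -1.0]]
contact_force: [-0.7, 0.2, 0.9]
gripper_width: 0.0301
```

```bash
python3 -c "
from go import *
go((.431,.2494,.21))
snap('scene','scene3')
crop('scene3',205,210,305,285,8,'c8')"
```

```text
t 3.83 p [0.4318 0.2502 0.2142] yaw 61.89 w 0.0301 F [-0.7  0.2  0.9] j [ 0.47 -0.15  2.02  0.    1.27  0.96]
-> (0.431, 0.2494, 0.21) cm [-0.11 -0.04  0.42] rows>= 1.0
```

View pics/c8.png

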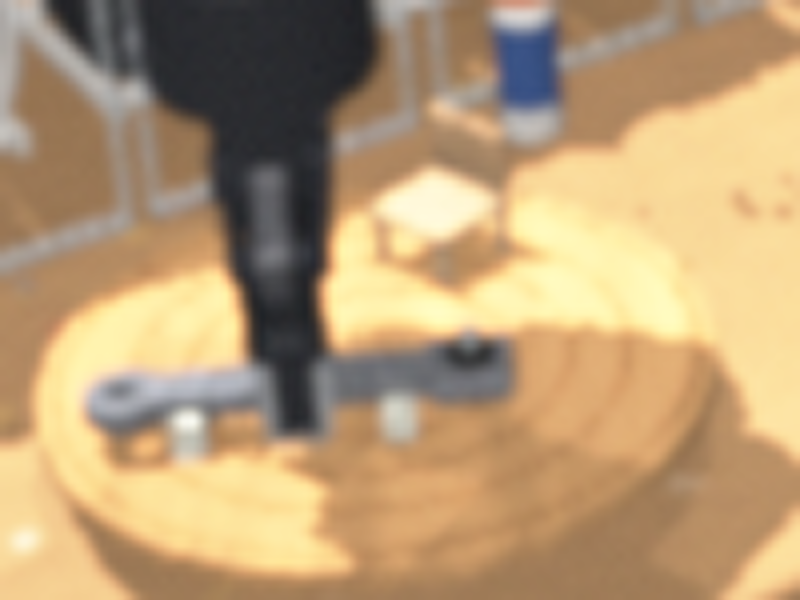

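The fingers straddle the bar midway between the saddles (c8 (295,400)), so I'll close.

Request:
apply_moves([
  [0, 0, 0.2],
  [0, 0, 0],
  [0, 0, 0],
  [0, 0, 0],
], turn=[0, 0, 0, 0], grip=2.2)

```text
time: 4.22
eef_pos: [0.4314, 0.2501, 0.211]
tcp_rot: [[0.471, 0.882, 0.0], [0.882, -0.471, 0.0], [0.0, 0.0, -1.0]]
contact_force: [0.4, -0.3, 1.4]
gripper_width: 0.022
```

Request:
apply_moves([
  [0, 0, 0],
  [0, 0, 0],
  [0, 0, 0],
  [0, 0, 0],
], turn=[0, 0, 0, 0], grip=1.0)

```text
time: 4.55
eef_pos: [0.4315, 0.2501, 0.2111]
tcp_rot: [[0.471, 0.882, 0.001], [0.882, -0.471, 0.0], [0.001, 0.0, -1.0]]
contact_force: [-1.0, 0.3, 4.4]
gripper_width: 0.0165
```

Request:
apply_moves([
  [0, 0, -0.2],
  [0, 0, -0.5],
  [0, 0, -1],
  [0, 0, -2],
  [0, 0, -2],
  [0, 0, -2],
  [0, 0, -2],
  [0, 0, -2],
], turn=[0, 0, 0, 0, 0, 0, 0, 0])

```text
time: 5.22
eef_pos: [0.4312, 0.2499, 0.3296]
tcp_rot: [[0.471, 0.882, 0.0], [0.882, -0.471, 0.0], [0.0, 0.0, -1.0]]
contact_force: [0.1, -0.5, -0.8]
gripper_width: 0.0168
```

```bash
python3 -c "
from go import *
go((.40,-.0886,.33))
snap('scene','scene4')
crop('scene4',195,160,355,280,5,'c9')"
```

```text
t 5.22 p [0.4312 0.2499 0.3296] yaw 61.93 w 0.0168 F [ 0.1 -0.5 -0.8] j [ 0.47 -0.25  1.91  0.    1.48  0.96]
-> (0.4, -0.0886, 0.33) cm [-31.34  13.18  -0.05] rows>= 9.0
```

View pics/c9.png

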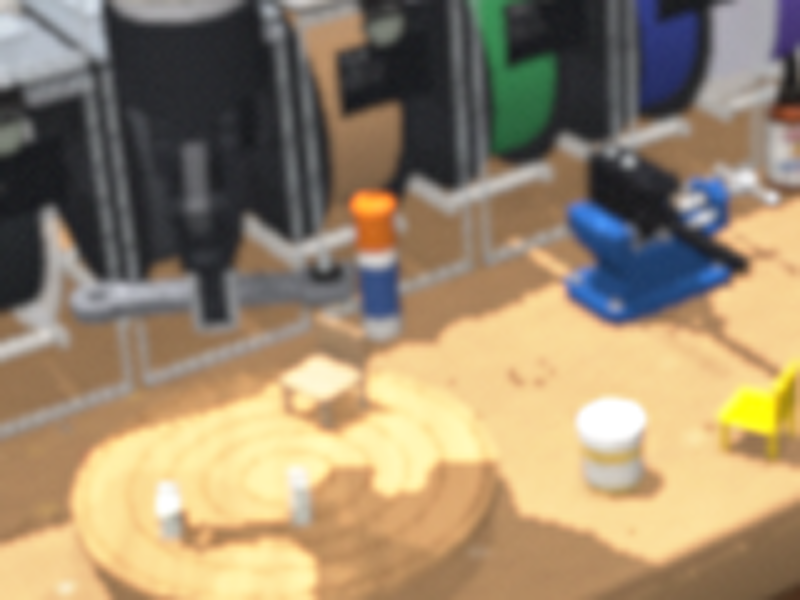

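The arm is lifted and level (c9 (215,290)) and the saddles are empty.

Request:
apply_moves([
  [-1.5, 0.6, 0],
  [-3, 1.25, 0],
  [-3.5, 1.5, 0],
  [-3.5, 1.5, 0],
  [-3.5, 1.5, 0],
  [-3.5, 1.5, 0],
  [-3.5, 1.5, 0],
  [-3.5, 1.5, 0],
], turn=[0, 0, 0, 0, 0, 0, 0, 0])

```text
time: 5.93
eef_pos: [0.4062, -0.0276, 0.3286]
tcp_rot: [[0.47, 0.883, 0.001], [0.883, -0.47, -0.0], [0.0, 0.001, -1.0]]
contact_force: [0.4, -0.9, 0.4]
gripper_width: 0.0168
```

Request:
apply_moves([
  [-3.0, 1.2, 0],
  [-1.5, 0.6, 0],
  [0, 0, 0],
  [0, 0, 0],
  [0, 0, 0],
  [0, 0, 0],
  [0, 0, 0],
  [0, 0, 0],
], turn=[0, 0, 0.1, 0.11, 0.11, 0.11, 0.11, 0.11])

```text
time: 6.6
eef_pos: [0.4016, -0.0742, 0.3284]
tcp_rot: [[0.911, 0.413, 0.0], [0.413, -0.911, -0.0], [0.0, 0.0, -1.0]]
contact_force: [0.2, 0.1, -1.6]
gripper_width: 0.0165
```

Request:
apply_moves([
  [0, 0, 0],
  [0, 0, 0],
  [0, 0, 0],
  [0, 0, 0],
  [0, 0, 0],
  [0, 0, 0],
], turn=[0.11, 0.11, 0.11, 0.09, 0, 0])

```text
time: 7.1
eef_pos: [0.4017, -0.0742, 0.3282]
tcp_rot: [[1.0, 0.014, 0.0], [0.014, -1.0, -0.0], [0.0, 0.0, -1.0]]
contact_force: [0.1, 0.3, 0.2]
gripper_width: 0.0165
```

```bash
python3 -c "
from go import *
a=load('top0')
for r in(178.6,199.6):print(onz(a,352.38,r,.0745))
go((.40,-.0886,.26))
snap('scene','scene5');snap('top','top5')
crop('top5',300,130,400,230,6,'c10')"
```

```text
[ 0.48361442 -0.08946648  0.0745    ]
[ 0.42700693 -0.08935298  0.0745    ]
t 7.1 p [ 0.4017 -0.0742  0.3282] yaw 0.79 w 0.0165 F [0.1 0.3 0.2] j [-0.25 -0.47  2.08  0.    1.54  1.31]
-> (0.4, -0.0886, 0.26) cm [-0.19  1.44  6.82] rows>= 2.0
```

View pics/c10.png

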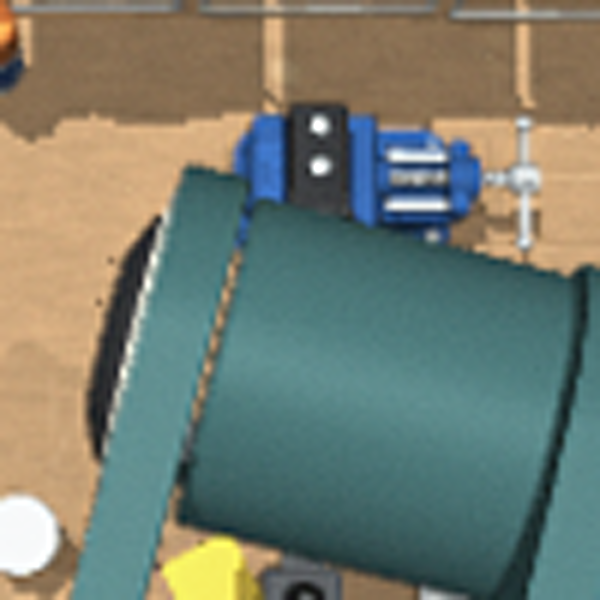

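View pics/scene5.png

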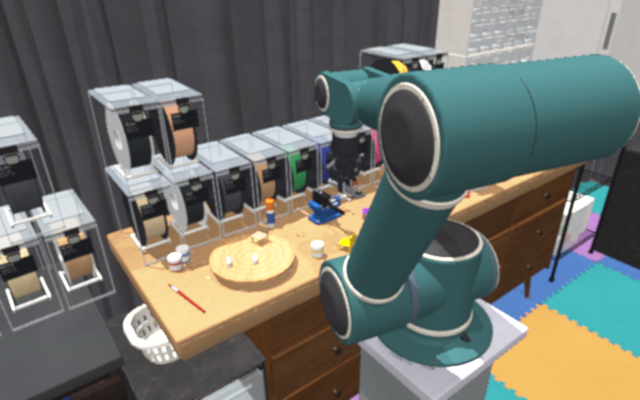

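Request:
apply_moves([
  [0.4, 0.7, 1],
  [0.4, 0.8, 2],
  [0, 0, 2],
  [0, 0, 1.5],
  [0, 0, 0],
  [0, 0, 0],
], turn=[0.01, 0, 0, 0, 0, 0])

```text
time: 7.7
eef_pos: [0.4099, -0.0894, 0.262]
tcp_rot: [[1.0, 0.001, -0.002], [0.001, -1.0, 0.0], [-0.002, -0.0, -1.0]]
contact_force: [0.1, 0.6, -0.2]
gripper_width: 0.0164
```

```bash
python3 -c "
from go import *
go((.41,-.0894,.26))
snap('scene','scene6')
crop('scene6',290,150,380,220,8,'c11')"
```

```text
t 7.7 p [ 0.4099 -0.0894  0.262 ] yaw 0.07 w 0.0164 F [ 0.1  0.6 -0.2] j [-0.28 -0.4   2.14 -0.    1.41  1.29]
-> (0.41, -0.0894, 0.26) cm [ 0.01 -0.    0.2 ] rows>= 1.0
```

View pics/c11.png

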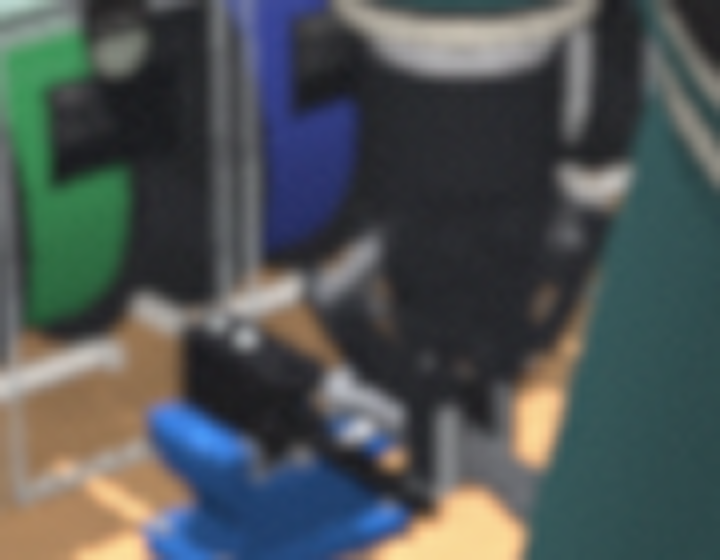

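```bash
python3 -c "
from go import *
s=load('scene6')
import numpy as np
crop('scene6',312,180,352,215,18,'c12')
for n,p in dict(eye=(.464,-.0894,.107),hole=(.5055,-.0885,.096),tip=(.422,-.0894,.0745),mid=(.41,-.0894,.107)).items(): print(n,proj(s,p),(proj(s,p)+.5-[312,180])*18)
"
```

```text
eye [335.85476981 197.32782272] [438.38585653 320.90080891]
hole [327.26340116 195.83491   ] [283.74122089 294.02837996]
tip [344.61783819 212.01601168] [596.12108737 585.28821019]
mid [347.32188474 203.83999896] [644.79392529 438.11998119]
```

View pics/c12.png

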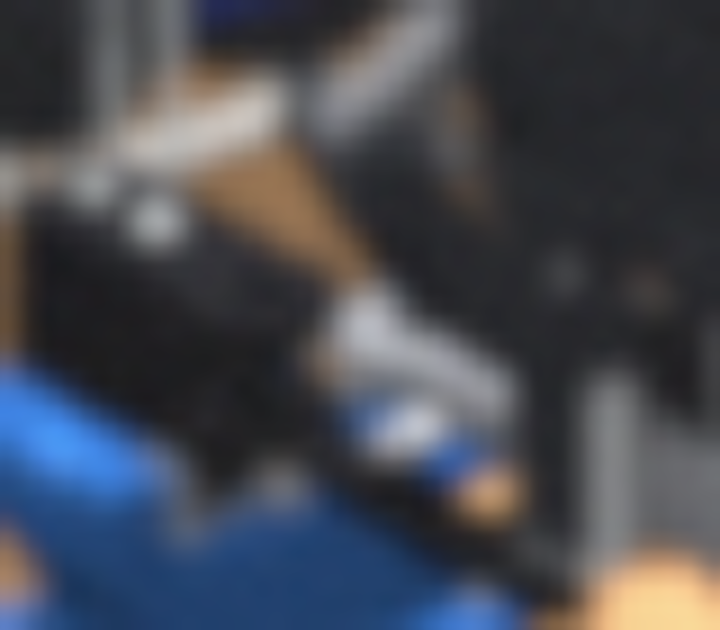

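Request:
apply_moves([
  [0, 0, 0.6],
  [0, 0, 0.6],
  [0, 0, 0.4],
  [0, 0, 0],
], turn=[0, 0, 0, 0])

```text
time: 8.08
eef_pos: [0.4097, -0.0891, 0.2458]
tcp_rot: [[1.0, 0.001, -0.001], [0.001, -1.0, 0.0], [-0.001, -0.0, -1.0]]
contact_force: [-0.3, -0.4, -1.3]
gripper_width: 0.0166
```

Request:
apply_moves([
  [0, 0, 0.2],
  [0, 0, 0.1],
  [0, 0, 0],
], turn=[0, 0, 0])

```text
time: 8.33
eef_pos: [0.4099, -0.0891, 0.2436]
tcp_rot: [[1.0, 0.001, -0.0], [0.001, -1.0, -0.0], [-0.0, 0.0, -1.0]]
contact_force: [-0.4, -0.1, -0.7]
gripper_width: 0.0167
```

Request:
apply_moves([
  [0, 0, 0.15],
  [0, 0, 0],
  [0, 0, 0],
], turn=[0, 0, 0])

```text
time: 8.58
eef_pos: [0.4099, -0.0892, 0.2422]
tcp_rot: [[1.0, 0.001, 0.0], [0.001, -1.0, -0.0], [0.0, 0.0, -1.0]]
contact_force: [-0.2, 0.2, -0.7]
gripper_width: 0.0164
```

Request:
apply_moves([
  [0, 0, 0.1],
  [0, 0, 0],
  [0, 0, 0],
], turn=[0, 0, 0])

```text
time: 8.83
eef_pos: [0.4099, -0.0892, 0.242]
tcp_rot: [[1.0, 0.001, 0.0], [0.001, -1.0, -0.0], [0.0, 0.0, -1.0]]
contact_force: [-5.7, 1.1, 9.0]
gripper_width: 0.017
```

```bash
python3 -c "
from go import *
go((.41,-.0894,.24))
snap('scene','scene7')
crop('scene7',312,180,352,215,18,'c13')"
```

```text
t 8.83 p [ 0.4099 -0.0892  0.242 ] yaw 0.05 w 0.017 F [-5.7  1.1  9. ] j [-0.28 -0.38  2.16 -0.    1.37  1.29]
-> (0.41, -0.0894, 0.24) cm [0.01 0.02 0.2 ] rows>= 1.0
```

View pics/c13.png

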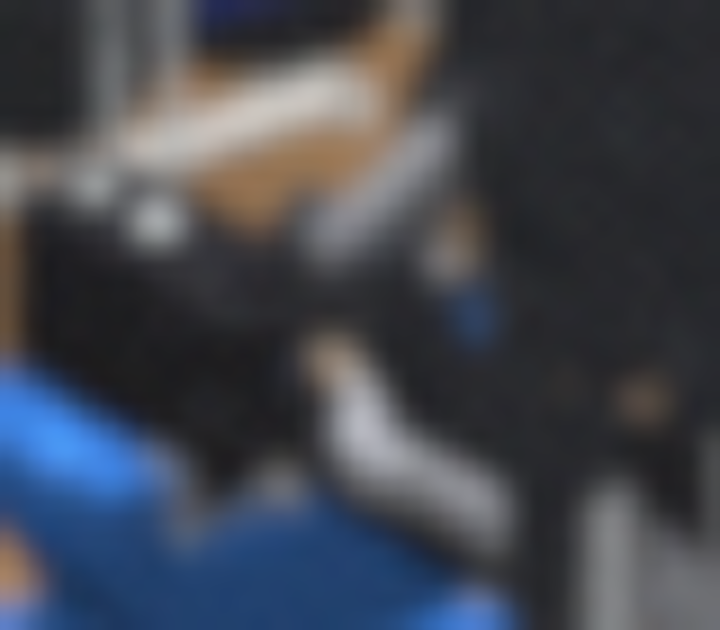

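The eye touched down on the ledge at TCP z 0.242 (9 N). It lies ahead of the upper ear, with a visible gap at c13 (330,355). I'll lift about 1 mm and slide in.

Request:
apply_moves([
  [0, 0, -0.1],
  [0, 0, -0.05],
  [0.4, 0, 0],
  [0.4, 0, 0],
  [0.4, 0, 0],
  [0, 0, 0],
], turn=[0, 0, 0, 0, 0, 0])

```text
time: 9.38
eef_pos: [0.4226, -0.0892, 0.2426]
tcp_rot: [[1.0, 0.001, -0.0], [0.001, -1.0, 0.0], [-0.0, -0.0, -1.0]]
contact_force: [-0.2, 0.4, -1.0]
gripper_width: 0.0169
```

Request:
apply_moves([
  [0.4, 0, -0.04],
  [0.4, 0, 0],
  [0.3, 0, 0],
  [0, 0, 0],
], turn=[0, 0, 0, 0])

```text
time: 9.72
eef_pos: [0.4334, -0.0891, 0.2431]
tcp_rot: [[1.0, 0.001, -0.0], [0.001, -1.0, 0.0], [-0.0, -0.0, -1.0]]
contact_force: [-0.2, -0.4, -0.1]
gripper_width: 0.0166
```

Request:
apply_moves([
  [0.4, 0, 0],
  [0.3, 0, 0],
  [0.3, 0, 0],
  [0, 0, 0],
], turn=[0, 0, 0, 0])

```text
time: 10.05
eef_pos: [0.4433, -0.0892, 0.2431]
tcp_rot: [[1.0, 0.001, 0.0], [0.001, -1.0, -0.0], [0.0, 0.0, -1.0]]
contact_force: [-0.5, 0.6, 0.4]
gripper_width: 0.0165
```

Request:
apply_moves([
  [0.3, 0, 0],
  [0.2, 0, 0],
  [0, 0, 0],
], turn=[0, 0, 0])

```text
time: 10.3
eef_pos: [0.4482, -0.0891, 0.2431]
tcp_rot: [[1.0, 0.001, 0.0], [0.001, -1.0, 0.0], [0.0, -0.0, -1.0]]
contact_force: [-0.7, 0.7, -0.3]
gripper_width: 0.0167
```

Request:
apply_moves([
  [0.15, 0, 0],
  [0.1, 0, 0],
  [0, 0, 0],
], turn=[0, 0, 0])

```text
time: 10.55
eef_pos: [0.4504, -0.0891, 0.243]
tcp_rot: [[1.0, 0.001, -0.0], [0.001, -1.0, 0.0], [-0.0, -0.0, -1.0]]
contact_force: [-0.4, -0.6, -0.6]
gripper_width: 0.0168
```

Request:
apply_moves([
  [0.1, 0, 0],
  [0.1, 0, 0],
  [0, 0, 0],
], turn=[0, 0, 0])

```text
time: 10.8
eef_pos: [0.4517, -0.0889, 0.2423]
tcp_rot: [[1.0, 0.001, -0.004], [0.001, -1.0, 0.001], [-0.004, -0.001, -1.0]]
contact_force: [-14.5, 3.4, 2.4]
gripper_width: 0.0165
```

Request:
apply_moves([
  [-0.06, -0.05, 0.06],
  [0, 0, 0.05],
  [0, 0, 0],
  [0, 0, 0],
], turn=[0, 0, 0, 0])

```text
time: 11.13
eef_pos: [0.4515, -0.0885, 0.2421]
tcp_rot: [[1.0, 0.001, -0.002], [0.001, -1.0, 0.0], [-0.002, -0.0, -1.0]]
contact_force: [-9.4, 2.7, 6.1]
gripper_width: 0.0165
```

Request:
apply_moves([
  [0, 0, 0],
  [0, 0, 0],
  [0, 0, 0],
  [0, 0, 0],
], turn=[0, 0, 0, 0], grip=3.2)

```text
time: 11.47
eef_pos: [0.4518, -0.0886, 0.2421]
tcp_rot: [[1.0, 0.001, 0.0], [0.001, -1.0, -0.0], [0.0, 0.0, -1.0]]
contact_force: [-0.1, -0.4, 0.5]
gripper_width: 0.0321
```

```bash
python3 -c "
from go import *
go((.4515,-.0885,.36),(.448,-.319,.36))
snap('scene','scene8')
crop('scene8',300,170,360,220,12,'c14')"
```

```text
t 11.47 p [ 0.4518 -0.0886  0.2421] yaw 0.04 w 0.0321 F [-0.1 -0.4  0.5] j [-0.25 -0.28  2.08  0.    1.34  1.32]
-> (0.4515, -0.0885, 0.36) cm [-3.000e-02 -1.000e-02 -1.179e+01] rows>= 3.0
-> (0.448, -0.319, 0.36) cm [-0.37 23.05  0.  ] rows>= 6.0
```

View pics/c14.png

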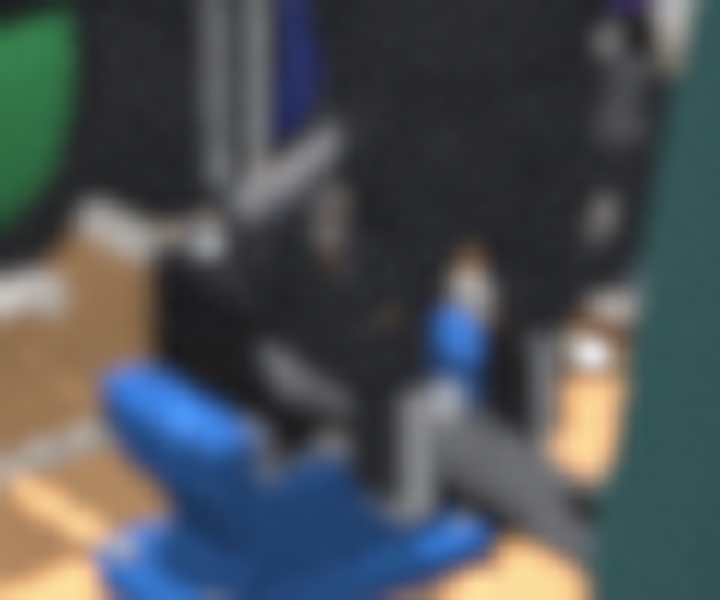

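Request:
apply_moves([
  [0, 0, -0.3],
  [0, 0, -1],
  [0, 0, -2.5],
  [0, 0, -3],
  [0, 2, -3],
  [0, 3.5, -2],
  [0, 3.8, 0],
  [0, 3.8, 0],
], turn=[0, 0, 0, 0, 0, 0, 0, 0])

```text
time: 12.18
eef_pos: [0.4516, -0.2209, 0.3629]
tcp_rot: [[1.0, 0.002, 0.003], [0.002, -1.0, -0.002], [0.003, 0.002, -1.0]]
contact_force: [0.2, 0.1, -0.3]
gripper_width: 0.032
```

```bash
python3 - <<'E'
from meas import *
from go import go
a=load('top0');b=load('scene1')
print(onz(a,436.81,192.56,.051),onz(a,437.9,192.1,.064))
x0,y0=375,185;im=up(b,x0,y0,410,220);hsv=cv2.cvtColor(im,cv2.COLOR_RGB2HSV);m=(hsv[...,1]<70)
for h in blobs(m,x0,y0):print('pin scene',h[0],h[1],onz(b,*h[1],.051))
# block holes in top0 for line: 
x0,y0=415,175;im=up(a,x0,y0,455,212)
m=im.max(2)<95
for h in blobs(m,x0,y0):print('dark',h[0],h[1],onz(a,*h[1],.038))
go((.448,-.319,.36))
snap('top','top9');crop('top9',330,140,460,220,6,'c15');snap('scene','scene9');crop('scene9',300,170,360,220,12,'c16')
E
```

```text
[ 0.44953698 -0.32271475  0.051     ] [ 0.44944639 -0.32183052  0.064     ]
pin scene 141.390625 (np.float64(386.58780666371973), np.float64(189.83257127859432)) [ 0.48721252 -0.32733041  0.051     ]
dark 66.5 (np.float64(426.7319078947368), np.float64(197.7000704887218)) [ 0.43643282 -0.29830833  0.038     ]
dark 6.90625 (np.float64(438.5514705882353), np.float64(186.1210407239819)) [ 0.46890769 -0.33181692  0.038     ]
dark 3.0625 (np.float64(434.63839285714283), np.float64(194.92410714285714)) [ 0.44427332 -0.32040844  0.038     ]
dark 6.734375 (np.float64(431.43053944315545), np.float64(199.9865139211137)) [ 0.43014035 -0.31121414  0.038     ]
t 12.18 p [ 0.4516 -0.2209  0.3629] yaw 0.11 w 0.032 F [ 0.2  0.1 -0.3] j [-0.51 -0.25  1.86  0.    1.53  1.06]
-> (0.448, -0.319, 0.36) cm [-0.38  9.81  0.31] rows>= 3.0
```

View pics/c15.png

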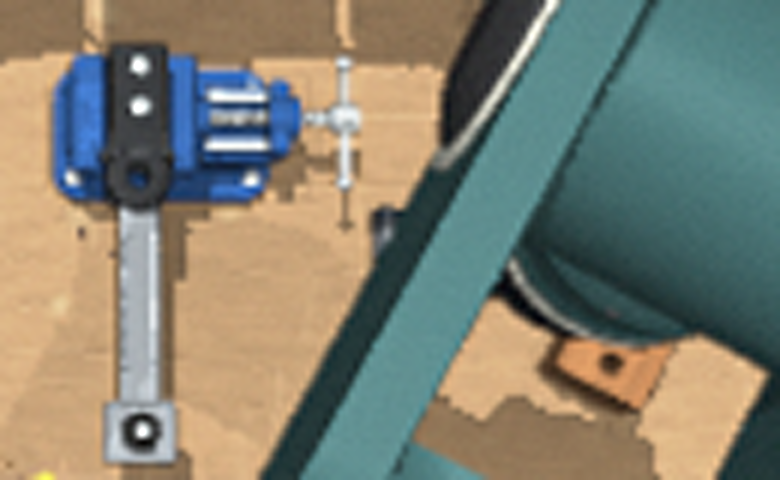

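View pics/c16.png

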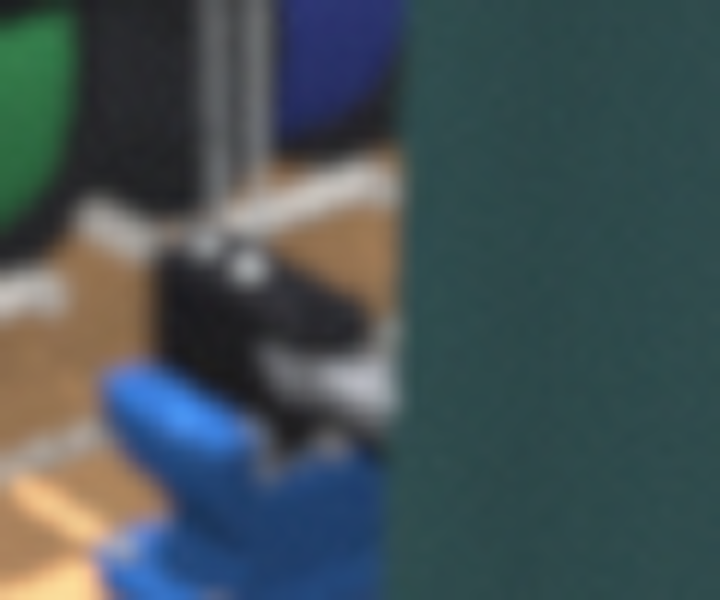

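The top view shows the arm lying straight on the ledge, with the bar at c15 column 140, the stud at (142,430) and its eye under the upper ear.

```bash
python3 - <<'E'
from meas import *
from go import go
a=load('top9')
x0,y0=342,170;im=up(a,x0,y0,365,222);hsv=cv2.cvtColor(im,cv2.COLOR_RGB2HSV)
m=(hsv[...,1]<70)&(hsv[...,2]>100)
b=max(blobs(m,x0,y0),key=lambda q:q[0])[2]
ys,xs=np.nonzero(b)
print('rows',back(0,ys.min(),x0,y0)[1],back(0,ys.max(),x0,y0)[1])
for y in range(ys.min(),ys.max(),24):
    r=np.nonzero(b[y])[0];L=back(r.min(),y,x0,y0);R=back(r.max(),y,x0,y0)
    p=(onz(a,*L,.087)+onz(a,*R,.087))/2;print(round(L[1],1),round((L[0]+R[0])/2,2),p[:2].round(4),(onz(a,*L,.087)-onz(a,*R,.087))[1].round(4))
e=onz(a,353.3,back(0,ys.max()+1,x0,y0)[1],.087);print('plate end',e,'eye x',e[0]+.127)
# hole: dark centre
x0,y0=345,162;im=up(a,x0,y0,361,177).astype(int);cv2.imwrite('pics/c17.png',cv2.resize(im.clip(0,255).astype(np.uint8)[...,::-1],None,fx=4,fy=4))
for z in(.0985,):
  for p in((352.65,169.4),):print(onz(a,*p,z))
E
```

```text
rows 173.9375 217.0625
173.9 350.12 [ 0.4943 -0.0825] 0.001
176.9 352.88 [ 0.4863 -0.0898] 0.0189
179.9 353.0 [ 0.4783 -0.0901] 0.0189
182.9 353.0 [ 0.4703 -0.0901] 0.0196
185.9 352.94 [ 0.4623 -0.0899] 0.0192
188.9 352.94 [ 0.4543 -0.0899] 0.0192
191.9 353.0 [ 0.4463 -0.0901] 0.0195
194.9 352.94 [ 0.4383 -0.0899] 0.0192
197.9 353.0 [ 0.4304 -0.09  ] 0.0195
200.9 353.0 [ 0.4224 -0.09  ] 0.0188
203.9 352.94 [ 0.4145 -0.0898] 0.0191
206.9 352.88 [ 0.4065 -0.0896] 0.0307
209.9 352.81 [ 0.3986 -0.0895] 0.0323
212.9 352.81 [ 0.3907 -0.0894] 0.0323
215.9 352.88 [ 0.3828 -0.0896] 0.0332
plate end [ 0.37954178 -0.09070226  0.087     ] eye x 0.5065417840626572
[ 0.50465796 -0.08834561  0.0985    ]
```

View pics/c17.png

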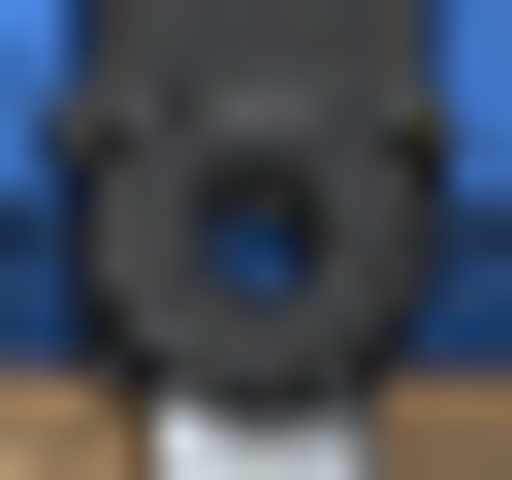

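Blue light shows through the hole at c17 (258,240), so the eye's hole lines up with the ears' holes. Next is the pin.

Request:
apply_moves([
  [-0.1, 3, 0],
  [-0.1, 3.5, 1],
  [0, 2.5, 2],
  [0, 1.1, 3],
  [0, 0, 2.5],
  [0, 0, 1.5],
  [0, 0, 0],
  [0, 0, 0],
], turn=[0, 0, 0, 0, 0, 0, 0, 0])

```text
time: 12.95
eef_pos: [0.4501, -0.3203, 0.2605]
tcp_rot: [[1.0, 0.001, -0.001], [0.001, -1.0, 0.0], [-0.001, -0.0, -1.0]]
contact_force: [-0.2, -0.8, 1.5]
gripper_width: 0.0317
```

```bash
python3 - <<'E'
from go import *
go((.4495,-.322,.215))
s=snap('scene','scene10');crop('scene10',365,150,425,200,12,'c18')
print((proj(s,(.4495,-.322,.051))+.5-[365,150])*12)
E
```

```text
t 12.95 p [ 0.4501 -0.3203  0.2605] yaw 0.06 w 0.0317 F [-0.2 -0.8  1.5] j [-0.66 -0.07  1.87  0.    1.34  0.91]
-> (0.4495, -0.322, 0.215) cm [-0.06  0.17  4.55] rows>= 2.0
[346.65626903 535.88134712]
```

View pics/c18.png

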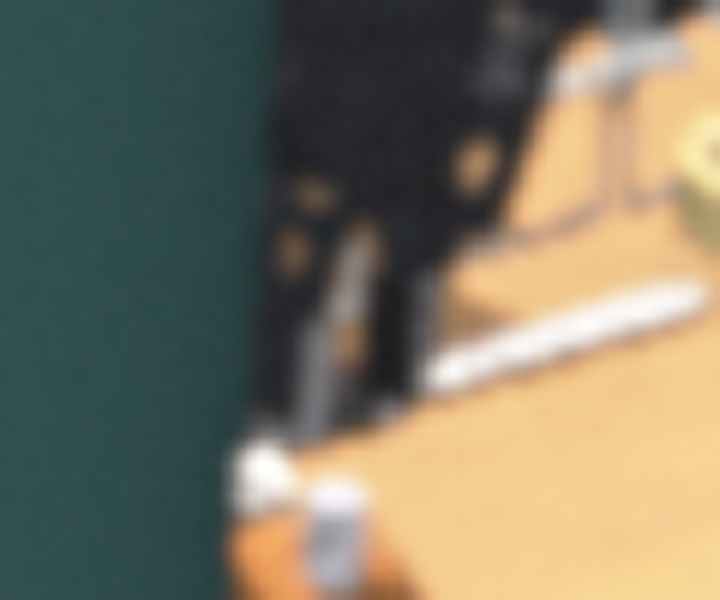

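Request:
apply_moves([
  [0, 0, 1.5],
  [0, 0, 1.5],
  [0, 0, 1.0],
  [0, 0, 0.5],
  [0, 0, 0],
  [0, 0, 0],
], turn=[0, 0, 0, 0, 0, 0])

```text
time: 13.5
eef_pos: [0.4502, -0.3207, 0.2159]
tcp_rot: [[1.0, 0.001, 0.001], [0.001, -1.0, -0.0], [0.001, 0.0, -1.0]]
contact_force: [-0.0, 0.4, 0.2]
gripper_width: 0.0322
```

```bash
python3 - <<'E'
from go import *
go((.450,-.3205,.215))
s=snap('scene','scene11');crop('scene11',365,150,425,200,12,'c19')
E
```

```text
t 13.5 p [ 0.4502 -0.3207  0.2159] yaw 0.05 w 0.0322 F [-0.   0.4  0.2] j [-0.67 -0.03  1.91 -0.    1.26  0.9 ]
-> (0.45, -0.3205, 0.215) cm [-0.02 -0.02  0.09] rows>= 1.0
```

View pics/c19.png

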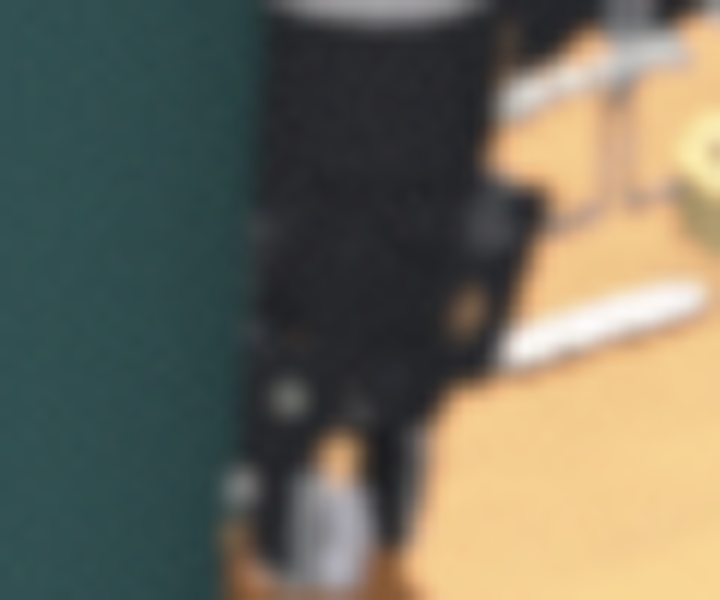

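Request:
apply_moves([
  [0, 0, 0],
  [0, 0, 0],
  [0, 0, 0],
  [0, 0, 0],
  [0, 0, 0],
], turn=[0, 0, 0, 0, 0], grip=1.0)

```text
time: 13.97
eef_pos: [0.4502, -0.3208, 0.2161]
tcp_rot: [[1.0, 0.001, 0.001], [0.001, -1.0, -0.001], [0.001, 0.001, -1.0]]
contact_force: [-0.8, 0.4, 5.7]
gripper_width: 0.0136
```

Request:
apply_moves([
  [0, 0, -0.5],
  [0, 0, -1],
  [0, 0, -1.5],
  [0, 0, -2],
  [0, 0, -2.5],
  [0, 0, -3],
  [0, 0, -3],
  [0, 0, 0],
], turn=[0, 0, 0, 0, 0, 0, 0, 0])

```text
time: 14.63
eef_pos: [0.4502, -0.3208, 0.3575]
tcp_rot: [[1.0, 0.001, 0.007], [0.001, -1.0, -0.005], [0.007, 0.005, -1.0]]
contact_force: [0.5, -1.2, 0.5]
gripper_width: 0.014
```

```bash
python3 - <<'E'
from go import *
go((.506,-.088,.35))
s=snap('scene','scene12');crop('scene12',355,110,435,200,6.5,'c20')
E
```

```text
t 14.63 p [ 0.4502 -0.3208  0.3575] yaw 0.05 w 0.014 F [ 0.5 -1.2  0.5] j [-0.67 -0.14  1.77 -0.    1.5   0.9 ]
-> (0.506, -0.088, 0.35) cm [  5.59 -23.28   0.67] rows>= 6.0
```

View pics/c20.png

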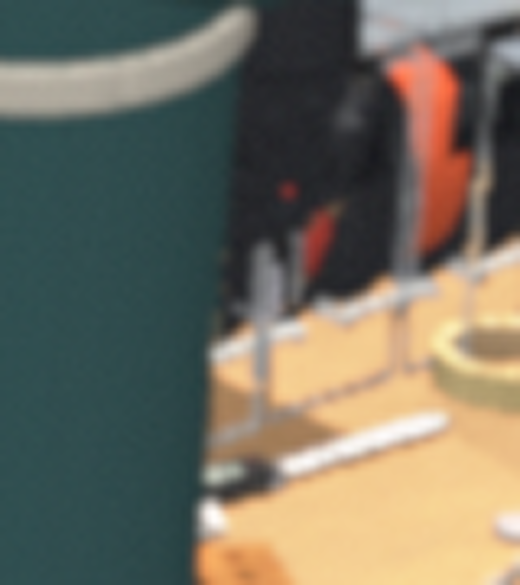

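Request:
apply_moves([
  [0.4, -1.6, 0],
  [0.8, -3.3, 0],
  [0.9, -3.7, 0],
  [0.9, -3.7, 0],
  [0.9, -3.7, 0],
  [0.9, -3.7, 0],
  [0.6, -2.7, 0],
  [0.2, -0.9, 0],
], turn=[0, 0, 0, 0, 0, 0, 0, 0])

```text
time: 15.35
eef_pos: [0.506, -0.0845, 0.3498]
tcp_rot: [[1.0, 0.003, -0.0], [0.003, -1.0, 0.001], [-0.0, -0.001, -1.0]]
contact_force: [-0.7, -0.4, -0.7]
gripper_width: 0.0136
```

Request:
apply_moves([
  [0, 0, 1],
  [0, 0, 1],
  [0, 0, 0],
  [0, 0, 0],
], turn=[0, 0, 0, 0])

```text
time: 15.68
eef_pos: [0.5054, -0.0887, 0.3287]
tcp_rot: [[1.0, -0.001, -0.002], [-0.001, -1.0, 0.0], [-0.002, -0.0, -1.0]]
contact_force: [0.2, -0.2, 0.2]
gripper_width: 0.0138
```

```bash
python3 - <<'E'
from go import *
go((.506,-.088,.325))
s=snap('scene','scene13');crop('scene13',300,150,350,210,10,'c21')
p=state()['eef_pos']-[0,0,.164]
for dz in(0,-.013,-.049):print(dz,(proj(s,p+[0,0,dz])+.5-[300,150])*10)
print((proj(s,(.506,-.088,.0985))+.5-[300,150])*10)
E
```

```text
t 15.68 p [ 0.5054 -0.0887  0.3287] yaw -0.03 w 0.0138 F [ 0.2 -0.2  0.2] j [-0.22 -0.21  1.88 -0.    1.47  1.35]
-> (0.506, -0.088, 0.325) cm [ 0.06 -0.07  0.37] rows>= 1.0
0 [275.81117719 257.62885313]
-0.013 [276.19451268 296.83024791]
-0.049 [277.23865551 403.60839819]
[275.29302014 456.00144509]
```

View pics/c21.png

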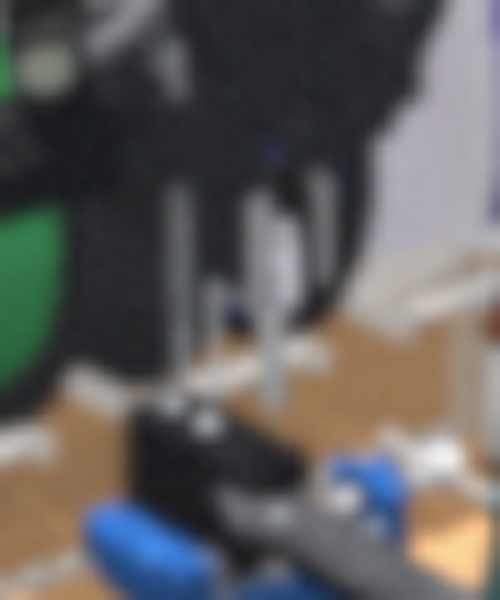

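Request:
apply_moves([
  [0.15, -0.12, 0.5],
  [0, 0, 0.4],
  [0, 0, 0.3],
  [0, 0, 0],
], turn=[0, 0, 0, 0])

```text
time: 16.07
eef_pos: [0.5072, -0.0866, 0.3171]
tcp_rot: [[1.0, 0.001, -0.001], [0.001, -1.0, 0.0], [-0.001, -0.0, -1.0]]
contact_force: [0.1, -0.2, -0.4]
gripper_width: 0.0137
```

Request:
apply_moves([
  [0, 0, 0.2],
  [0, 0, 0.2],
  [0, 0, 0],
], turn=[0, 0, 0])

```text
time: 16.32
eef_pos: [0.5072, -0.0864, 0.3136]
tcp_rot: [[1.0, 0.001, -0.0], [0.001, -1.0, 0.0], [-0.0, -0.0, -1.0]]
contact_force: [0.4, 0.9, 0.2]
gripper_width: 0.0141
```

Request:
apply_moves([
  [0, 0, 0.2],
  [0, 0, 0.1],
  [0, 0, 0],
], turn=[0, 0, 0])

```text
time: 16.57
eef_pos: [0.5072, -0.0864, 0.3108]
tcp_rot: [[1.0, 0.001, -0.0], [0.001, -1.0, 0.0], [-0.0, -0.0, -1.0]]
contact_force: [-0.0, 0.1, -0.2]
gripper_width: 0.0136
```

Request:
apply_moves([
  [0, 0.08, 0.15],
  [0, 0, 0.15],
  [0, 0, 0],
], turn=[0, 0, 0])

```text
time: 16.82
eef_pos: [0.5072, -0.0872, 0.3077]
tcp_rot: [[1.0, 0.001, -0.0], [0.001, -1.0, 0.0], [-0.0, -0.0, -1.0]]
contact_force: [-0.4, 1.0, -1.4]
gripper_width: 0.0139
```

Request:
apply_moves([
  [0, 0, 0.2],
  [0, 0, 0.1],
  [0, 0, 0],
], turn=[0, 0, 0])

```text
time: 17.07
eef_pos: [0.5072, -0.0872, 0.3047]
tcp_rot: [[1.0, 0.001, -0.0], [0.001, -1.0, 0.0], [-0.0, -0.0, -1.0]]
contact_force: [0.4, 0.3, -0.5]
gripper_width: 0.0143
```

```bash
python3 - <<'E'
from go import *
s=snap('scene','scene14');crop('scene14',310,165,345,210,13,'c22')
E
```

```text
(no output)
```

View pics/c22.png

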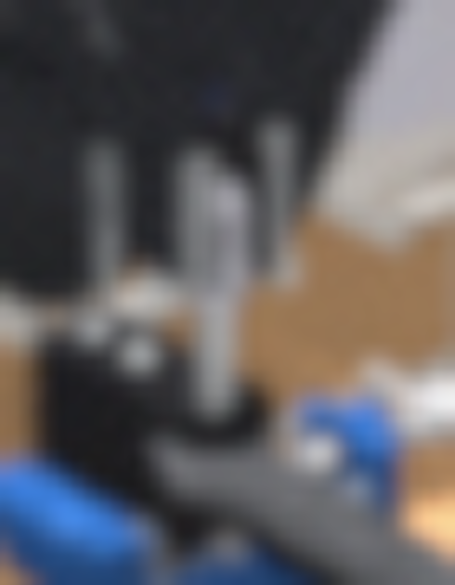

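The shank's lower end disappears into the upper ear at c22 (212,415), with no force on the tool, so I'll keep going.

Request:
apply_moves([
  [0, 0, 0.2],
  [0, 0, 0.2],
  [0, 0, 0.1],
  [0, 0, 0],
], turn=[0, 0, 0, 0])

```text
time: 17.45
eef_pos: [0.5072, -0.0872, 0.2997]
tcp_rot: [[1.0, 0.001, -0.0], [0.001, -1.0, 0.0], [-0.0, -0.0, -1.0]]
contact_force: [-0.3, -0.7, 0.5]
gripper_width: 0.0134
```

Request:
apply_moves([
  [0, 0, 0.2],
  [0, 0, 0.2],
  [0, 0, 0.1],
  [0, 0, 0],
], turn=[0, 0, 0, 0])

```text
time: 17.78
eef_pos: [0.5072, -0.0872, 0.2947]
tcp_rot: [[1.0, 0.001, -0.0], [0.001, -1.0, 0.0], [-0.0, -0.0, -1.0]]
contact_force: [-0.1, 0.1, -0.2]
gripper_width: 0.0136
```

Request:
apply_moves([
  [0, 0, 0.2],
  [0, 0, 0.2],
  [0, 0, 0.1],
  [0, 0, 0],
], turn=[0, 0, 0, 0])

```text
time: 18.12
eef_pos: [0.5072, -0.0872, 0.2897]
tcp_rot: [[1.0, 0.001, -0.0], [0.001, -1.0, 0.0], [-0.0, -0.0, -1.0]]
contact_force: [0.3, 0.4, 0.0]
gripper_width: 0.014
```

Request:
apply_moves([
  [0, 0, 0.2],
  [0, 0, 0.2],
  [0, 0, 0.1],
  [0, 0, 0],
], turn=[0, 0, 0, 0])

```text
time: 18.45
eef_pos: [0.5072, -0.0872, 0.2847]
tcp_rot: [[1.0, 0.001, -0.0], [0.001, -1.0, 0.0], [-0.0, -0.0, -1.0]]
contact_force: [-0.1, -0.2, 0.1]
gripper_width: 0.0143
```

Still no force, so I'll go on down to the knob's seat (expected near TCP z 0.2755).

Request:
apply_moves([
  [0, 0, 0.2],
  [0, 0, 0.2],
  [0, 0, 0.1],
  [0, 0, 0],
], turn=[0, 0, 0, 0])

```text
time: 18.78
eef_pos: [0.5072, -0.0872, 0.2797]
tcp_rot: [[1.0, 0.001, -0.0], [0.001, -1.0, 0.0], [-0.0, -0.0, -1.0]]
contact_force: [0.6, 0.4, -1.0]
gripper_width: 0.0139
```

Request:
apply_moves([
  [0, 0, 0.1],
  [0, 0, 0.1],
  [0, 0, 0],
], turn=[0, 0, 0])

```text
time: 19.03
eef_pos: [0.5073, -0.0872, 0.2778]
tcp_rot: [[1.0, 0.001, -0.0], [0.001, -1.0, 0.0], [-0.0, -0.0, -1.0]]
contact_force: [-0.5, 0.8, 0.4]
gripper_width: 0.0138
```

Request:
apply_moves([
  [0, 0, 0.1],
  [0, 0, 0.05],
  [0, 0, 0],
], turn=[0, 0, 0])

```text
time: 19.28
eef_pos: [0.5073, -0.0872, 0.2767]
tcp_rot: [[1.0, 0.001, 0.0], [0.001, -1.0, 0.0], [0.0, -0.0, -1.0]]
contact_force: [-1.1, -0.5, 1.0]
gripper_width: 0.0137
```

Request:
apply_moves([
  [0, 0, 0.06],
  [0, 0, 0.04],
  [0, 0, 0],
], turn=[0, 0, 0])

```text
time: 19.53
eef_pos: [0.5073, -0.0872, 0.2765]
tcp_rot: [[1.0, 0.001, 0.001], [0.001, -1.0, -0.0], [0.001, 0.0, -1.0]]
contact_force: [-6.4, 2.0, 12.0]
gripper_width: 0.0138
```

```bash
python3 - <<'E'
from go import *
go((.507,-.0872,.4))
s=snap('scene','scene15');crop('scene15',310,165,345,210,13,'c23')
E
```

```text
t 19.53 p [ 0.5073 -0.0872  0.2765] yaw 0.05 w 0.0138 F [-6.4  2.  12. ] j [-0.22 -0.17  1.94  0.    1.38  1.35]
-> (0.507, -0.0872, 0.4) cm [ -0.03   0.   -12.35] rows>= 3.0
```

View pics/c23.png

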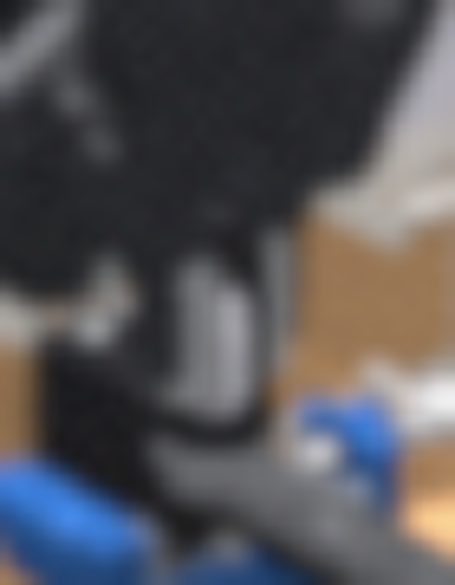

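The knob is down on the upper ear at c23 (215,410), seated with 12 N. I'll release it.

Request:
apply_moves([
  [0, 0, -0.08],
  [0, 0, 0],
  [0, 0, 0],
  [0, 0, 0],
], turn=[0, 0, 0, 0], grip=3.5)

```text
time: 19.92
eef_pos: [0.5073, -0.0872, 0.2761]
tcp_rot: [[1.0, 0.001, -0.0], [0.001, -1.0, 0.0], [-0.0, -0.0, -1.0]]
contact_force: [0.2, 0.3, 0.3]
gripper_width: 0.0352
```

Request:
apply_moves([
  [0, 0, -0.5],
  [0, 0, -1],
  [0, 0, -2],
  [0, 0, -3],
  [0, 0, -3],
  [0, 2, -2],
  [0, 3.5, 0],
  [0, 3.5, 0],
], turn=[0, 0, 0, 0, 0, 0, 0, 0])

```text
time: 20.58
eef_pos: [0.5072, -0.1777, 0.3943]
tcp_rot: [[1.0, 0.003, 0.004], [0.003, -1.0, -0.001], [0.004, 0.001, -1.0]]
contact_force: [1.6, -0.5, -0.5]
gripper_width: 0.0351
```

Request:
apply_moves([
  [0, 3.5, 0],
  [0, 3.5, 0],
  [0, 3.5, 0],
  [0, 3, 0],
  [0, 1.5, 0],
  [0, 0, 0],
  [0, 0, 0],
], turn=[0, 0, 0, 0, 0, 0, 0])

```text
time: 21.17
eef_pos: [0.5074, -0.3273, 0.3916]
tcp_rot: [[1.0, -0.0, -0.0], [-0.0, -1.0, 0.0], [-0.0, -0.0, -1.0]]
contact_force: [-0.8, 0.2, 0.3]
gripper_width: 0.0353
```

```bash
python3 - <<'E'
from go import *
go()
s=snap('scene','scene16');crop('scene16',300,165,360,215,12,'c24')
s=snap('top','top16');crop('top16',185,140,385,240,4,'c25');crop('top16',335,140,375,220,7,'c26')
E
```

```text
t 21.17 p [ 0.5074 -0.3273  0.3916] yaw -0.02 w 0.0353 F [-0.8  0.2  0.3] j [-0.62 -0.03  1.62  0.    1.56  0.96]
```

View pics/c24.png

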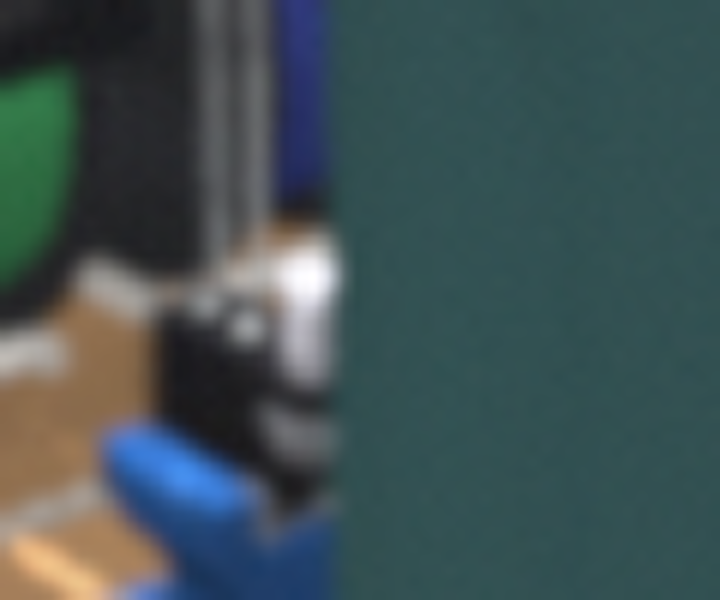

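View pics/c25.png

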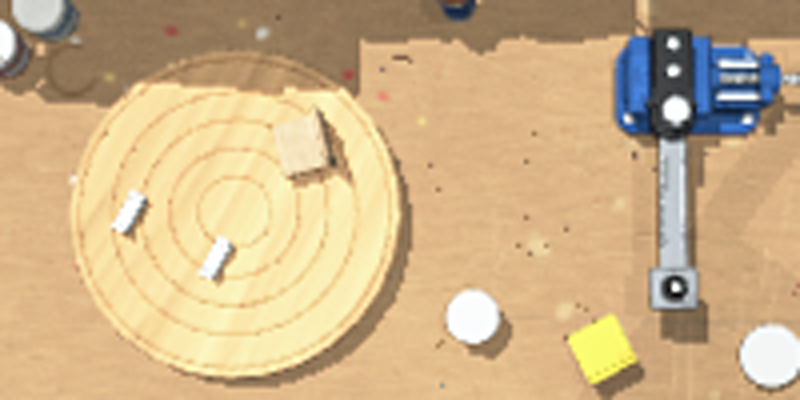

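View pics/c26.png

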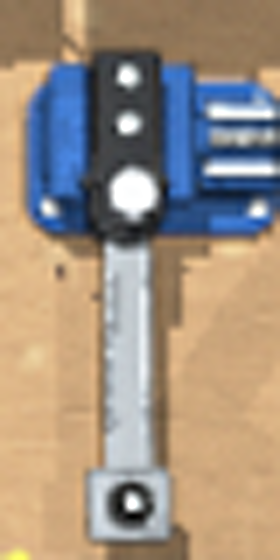

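The arm is home, the knob sits on the upper ear (c26 (132,190)), and the chair, pot and tin have not moved. I'm handing the job in.

```bash
python3 -c "
from plant import *
print(finish_job(), state()['time'])"
```

```text
the job is handed in; nothing more can be done
the job is handed in; nothing more can be done
```

I handed the job in at about 21.2 s, and as far as my checks show every part of it was done; the hand-in reports no verdict.

- **Lift:** I gripped the swing arm mid-bar and lifted it straight off the saddles. In the last top view the saddles had hardly turned, and the chair, pot and tin had not visibly moved.
- **Eye:** I touched the arm down on the bracket's ledge, raised it about 1 mm and slid the eye in. It met the back of the gap with about 14 N, where I had predicted, and was released at rest. The top view then showed light through the hole, so the holes were in line.
- **Pin:** I drew the pin from the block and lowered it through both ears and the eye. There was no noticeable force until the knob seated with about 12 N.
- **Height check:** The seating height puts the top of the upper ear at about 98.5 mm. That agrees with the height I got from touching the ledge.
- **Final pictures:** They show the arm lying straight along the ledge, the knob on the upper ear and the gripper well clear.

**Disagreements:** The two cameras differed by 2–3 mm from each other, and by 1–3 mm from the robot's own positions. I relied on contact for the fits, so the final offsets between the pin, eye and bracket hole were not measured to better than about 2 mm. In the last scene view the robot's arm hid part of the bracket, so the pin's tilt was judged mainly from above.

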